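Hang the evening bags and put the cosmetics away

ROBOT

A 6-joint arm with a two-finger parallel gripper is mounted at the origin on the work surface. World frame = base frame: x ahead of the robot, y to its left, z up, the work surface at z = 0. Lengths are in m, angles in rad, forces in N, time in s.
With the tool pointing down it reaches from about 0.325 to 0.775 m from the base axis. Payload 5.5 kg.
Tool frame: the origin (TCP) lies on the mounting face of the last link; the fingertips stand 182 mm ahead of it and the grasp point (between the pads) lies 163 mm ahead of it; z points along the fingers, x is the direction in which the jaws open and shut, and the axes are right-handed (so a half turn about z gives the same grasp; the last joint's range is limited). The gripper opens to 88 mm and grips with 3 to 60 N. Pads are 20 mm wide; open, the fingers measure 115 mm over their backs; the gripper's body (75 mm by 178 mm) begins 61 mm behind the grasp point.
Start: joints at [1.209, 0.091, 1.231, -0, 1.82, -0.057], TCP at [0.18, 0.572, 0.405] pointing down, gripper open.
Joint ranges: [-2.87, 2.87], [-0.86, 2.18], [0.17, 2.46], [-1.51, 4.65], [0.06, 2.69], [-2.65, 2.65]. Speed limits (rad/s): [2.57, 2.57, 3.01, 3.14, 3.14, 3.14].

INTERFACE

Orientations are given as a 3x3 rotation matrix whose columns are the frame's x, y, z axes.
In Python, from workcell import * gives the robot as it stands.
- The arm moves only by the tool arm_command, never from a script. Its argument "moves" is one flat list of numbers, 7 for each row, row after row: the shift along the tool's x, y, z in m, then the turn, a rotation vector about the tool's x, y, z in degrees, then the closure in counts, from 0 (fully open) to 255 (shut). In form: [tx, ty, tz, wx, wy, wz, fingers, tx, ty, tz, wx, wy, wz, fingers, ...]. A call has 1 to 12 rows; each row is the pose to reach, as a shift and turn from the pose commanded when the call began, along the tool's axes at that moment; what a row does not reach only later rows make up. A row lasts 1/10 s, in which the tool goes at most 50 mm and 8.59 degrees, less where a joint would pass 70% of its speed; a pose out of reach is approached as far as the arm can. A call with a gripper value outside its range is refused whole. The fingers move at their own pace and stop on an object; the grip force is fixed at half the most. Time passes only in rows, so rows that repeat a pose let the fingers close. It gives the time, the measured TCP pose, the force and the opening at its end, in the units of the state.
- get_obs(): the state, without advancing time (a new reading comes with each control period).
- read_camera(name): name is "scene" or "side" or "wrist"; returns a dict with "color" (480x640x3 uint8, blue, green, red), "intrinsics" (3x3 intrinsics, pixels), "origin" and "attitude" of the camera in the world. Camera axes: x right, y up, looking along -z (the intrinsics and any distortion apply to the point x, -y, -z); pixel columns grow to the right and rows downward; lengths in m; the calibration is good to about 2 mm. A picture is of the moment at which its call begins. There is no depth.
- sign_off(): hands the job in, once; it reports no verdict.
Trained networks look in a picture, given as the dict that the camera call returned (one of the last four; its "shot" number tells which), for a name from the list of things; names that differ only in an ending like _2 or _b are one class to them, and where a whole thing is asked for, a point or a joint stands for the part that bears it (a point fixed in the world has none). Each returns a list of dicts, best first, with "conf" (0 to 1); they miss things now and then, are a little off and sometimes report something else, mostly with a low value. They report only what shows in the picture. A call takes as long as a camera call.
- cut_out(picture, name): "region" (480x640 bool, what is visible of it) and "uv" ([column, row] in pixels, amid what is visible of it).
- mark_of(picture, name): "uv" ([column, row] in pixels: a listed point, or the origin of a listed thing).
The state is a dict: "t": time; "joint_pos": joint angles; "joint_velocities": joint speeds; "joint_torque": joint torques, N m; "position": TCP position; "ee_rot": TCP orientation; "ft_force": force on the tool from outside, world axes, zero at the start; "wrist_torque": the same for the moment, N m; "opening": opening from 0.0 (shut) to 1.0 (fully open).
Only numpy, scipy, OpenCV 4.12 (cv2) and the standard library are available. Lean on these libraries where they do the work, as an engineer would, in place of code of your own. Each camera call takes 0.05 s, during which the arm holds its last target.

TASK

Clear the dressing table: hang whichever of the hard-shell evening bags are out by their handles on the brass hook of the bag stand, one after another, the largest first (nearest the post) and the smallest last, and lay whichever of the lipstick, atomiser and compact are out flat inside the wooden case, sliding its cover back for that and fully shut again at the end. Leave everything else on the table where it stands.

Things in the scene. Friction and masses are not known exactly. Their poses are not given: they have to be found in the camera images.
- bag_large_handle (a point): large wine-red hard-shell evening bag, 280 g, upright: slim box 130 mm wide (y), 36 deep (x), 95 tall. Stiff brass handle in its y-z plane on top: 10 mm round bar, upright legs at y = -22, +22 mm (54 mm over the outside), 34 mm tall, then a low pointed roof; opening 34 wide, 47 high; handle top 152 mm above underside. Point: mid-opening, 117 mm above underside, z up. None if absent
- bag_medium_handle (a point): medium dark-green hard-shell evening bag, 220 g, upright: slim box 105 mm wide (y), 32 deep (x), 78 tall. Stiff brass handle in its y-z plane on top: 10 mm round bar, upright legs at y = -22, +22 mm (54 mm over the outside), 34 mm tall, then a low pointed roof; opening 34 wide, 47 high; handle top 135 mm above underside. Point: mid-opening, 100 mm above underside, z up. None if absent
- bag_small_handle (a point): small cream hard-shell evening bag, 160 g, upright: slim box 80 mm wide (y), 28 deep (x), 62 tall. Stiff brass handle in its y-z plane on top: 10 mm round bar, upright legs at y = -22, +22 mm (54 mm over the outside), 34 mm tall, then a low pointed roof; opening 34 wide, 47 high; handle top 119 mm above underside. Point: mid-opening, 84 mm above underside, z up. None if absent
- lipstick_mid (a point): black lipstick tube with a brass band, 78 mm long (x), 20 mm wide (y), 20 mm high, a rounded block lying flat; the point is its centre, z up. May be absent (None)
- atomiser_mid (a point): violet perfume atomiser with a steel cap, 92 mm long (x), 24 mm wide (y), 22 mm high, a rounded block lying flat; the point is its centre, z up. May be absent (None)
- compact_mid (a point): rose-pink slim powder compact, 80 mm long (x), 34 mm wide (y), 18 mm high, a rounded block lying flat; the point is its centre, z up. May be absent (None)
- bag_stand: fixed brass bag stand: wooden foot 120 mm square, 12 mm high, under the hook, and a post (16 x 30 mm) that ends in a ball, top at 272 mm height. The hook sticks out level from the post towards the stand's -x, 225 mm above the table. Origin on the table, 4 mm in front of the post's face; z up
- hook_mid (a point): middle of the stand's hook, on the top face of a level flat bar 12 mm wide, 10 mm thick. x runs along it to the post, whose face is at x = +74 mm; the upturned free end is at x = -85 to -77 mm, rising 14 mm over the bar's top; y across, z up. A bag hangs with its handle over the bar, its width across the bar; its handle point is then about 20 mm below this point
- case_in (a point): centre of the inner floor (8 mm above the table) of the fixed light-wood cosmetics case. Inside 106 mm (x) by 190 mm (y), 30 mm deep; walls 8 mm thick, tops 38 mm above the table; strips on the x sides reach 50 mm. Two rails reach out on its -y side (to y = -289 mm) and carry the open cover. z up
- cover_grip (a point): centre of the brass grip bar on the case's sliding cover: 60 mm long (x), 14 wide (y), 28 high, upright on the cover; the point is 60 mm above the table. The cover (120 x 204 x 7 mm, top 46 mm above the table) slides along the case's y; shut, this grip is at y = +35 mm from the case's centre
- case_cover (a joint): how far the cover is slid open, in m: 0 fully shut, 0.185 fully open; it opens towards the case's -y, stays where it is left and resists with about 2 N. It may start slightly ajar
- cream_jar: dark red cream jar, 70 mm wide, 45 mm high; not part of the job, leave it alone; origin at the centre of its underside
- spray_bottle: green spray bottle with white head, 110 mm wide, 180 mm high; not part of the job, leave it alone; origin at the centre of its underside
- lotion: white bottle, 54 mm wide, 150 mm high; not part of the job, leave it alone; origin at the centre of its underside
- toner: amber bottle with black cap, 48 mm wide, 130 mm high; not part of the job, leave it alone; origin at the centre of its underside
- balm: white jar with yellow cap, 72 mm wide, 45 mm high; not part of the job, leave it alone; origin at the centre of its underside
- wipes: light-blue pack of wipes, 110 x 190 mm, 65 mm high; not part of the job, leave it alone; origin at the centre of its underside

How it is judged:
By the outcome, as a careful person would: the job done as asked, in the order asked, and still so for the second after the job is handed in, with the robot touching nothing.
Of bag_large, bag_medium, bag_small only 2 to 3 are there at a start; the rules pass over those that are not, and their reading is None.
Of lipstick, atomiser, compact only 2 to 3 are there at a start; the rules pass over those that are not, and their reading is None.
At some moment in a run one of lipstick, atomiser, compact may be knocked a few centimetres aside while the robot is not near it.
It also fails if it takes over 208 s, if anything falls off the work surface, if the arm or the gripper's body presses on something with over 40 N, if the wrist force passes 120 N, or if a joint passes its speed limit or range.

## Working session

There is one attempt and no reset: what is moved stays moved. The work goes in short steps, Python scripts to look and compute and a tool call to move; the robot and the scene stay as the last step left them, time stands still between calls to the robot, and variables do not carry over. Pictures are saved under pics/ and viewed, and the job is handed in when it is done.

Besides the shell and the picture viewer there is one more tool, called by a JSON object that holds its "fn" and its "kwargs". arm_command: Moves the arm, as the interface text tells. Its arguments: {"type":"object","properties":{"moves":{"type":"array"}},"required":["moves"]}

```bash
ls; mkdir -p pics; python3 - <<'E'
from workcell import *
import cv2
print(get_obs())
for n in ["scene","side","wrist"]:
    p=read_camera(n); cv2.imwrite(f"pics/{n}0.png",p["color"]); print(n,p["intrinsics"],p["origin"],p["attitude"],p.keys())
E
```

```text
pics
{'t': 0.0, 'joint_pos': array([ 1.20930964e+00,  9.18299900e-02,  1.23188040e+00, -9.80852547e-06,
        1.81978991e+00, -5.66891097e-02]), 'joint_velocities': array([-0.00053559, -0.00036669,  0.00048161,  0.00181117, -0.00087032,
        0.00068148]), 'joint_torque': array([-1.02945138e-03, -4.46492636e+01, -4.06420290e+01,  6.96609076e-02,
        3.04941146e-02, -1.47536980e-04]), 'position': array([0.18007481, 0.57239259, 0.40352693]), 'ee_rot': array([[ 3.00101754e-01,  9.53906963e-01, -6.65777164e-04],
       [ 9.53905293e-01, -3.00102476e-01, -1.78772281e-03],
       [-1.90512261e-03, -9.85896093e-05, -9.99998180e-01]]), 'ft_force': array([-1.01385367, -0.45512554, -0.01109379]), 'wrist_torque': array([ 0.01810731, -0.01612783,  0.00324122]), 'opening': 1.0010324420942738}
scene [[502.72558691   0.         322.03899534]
 [  0.         502.72558691 242.90592406]
 [  0.           0.           1.        ]] [ 1.20165067 -0.72449202  0.93407808] [[ 0.79677914 -0.34714147  0.49460671]
 [ 0.60380229  0.48959891 -0.62905938]
 [-0.02378631  0.79986606  0.59970701]] dict_keys(['color', 'intrinsics', 'origin', 'attitude', 'shot'])
side [[439.62759914   0.         322.70654907]
 [  0.         439.62759914 231.0486664 ]
 [  0.           0.           1.        ]] [ 0.04138774 -0.46325406  0.76958014] [[ 0.70870954  0.45422548 -0.53982404]
 [-0.70520196  0.43384576 -0.5607745 ]
 [-0.0205177   0.77811122  0.62779133]] dict_keys(['color', 'intrinsics', 'origin', 'attitude', 'shot'])
wrist [[407.55019441   0.         319.10864624]
 [  0.         407.55019441 228.9310498 ]
 [  0.           0.           1.        ]] [0.09962362 0.59776058 0.38404867] [[ 0.30003861 -0.9092598  -0.28848475]
 [ 0.95392507  0.28537197  0.09268112]
 [-0.00194576 -0.30300075  0.95298833]] dict_keys(['color', 'intrinsics', 'origin', 'attitude', 'shot'])
```

View pics/scene0.png

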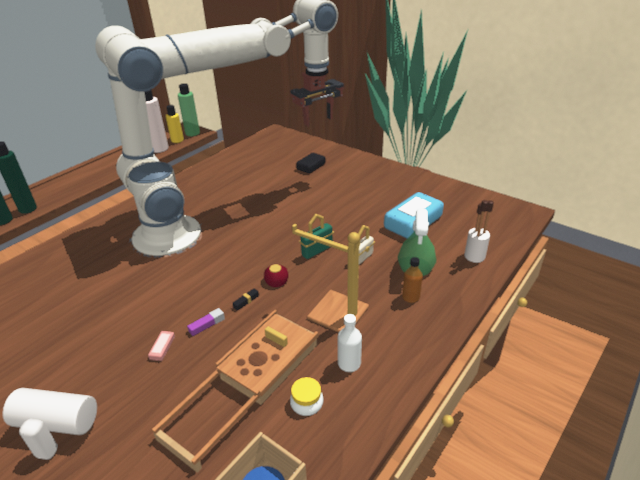

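View pics/side0.png

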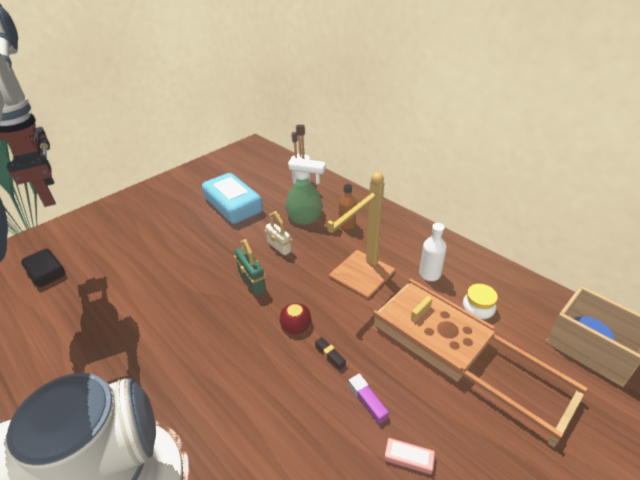

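View pics/wrist0.png

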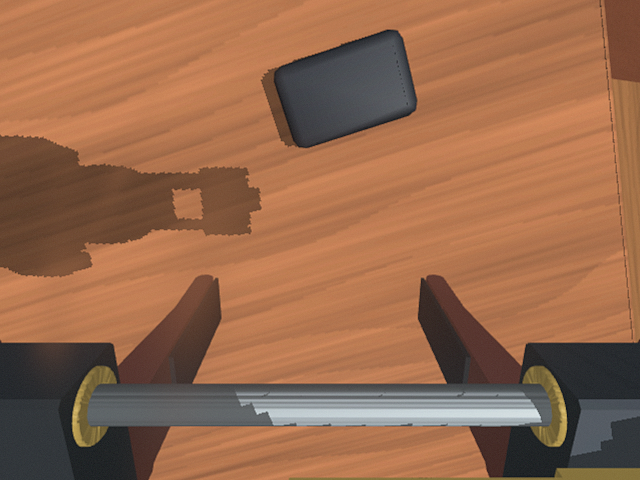

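```bash
cat > h.py <<'E'
from workcell import *
import numpy as np, cv2
from scipy.optimize import minimize, least_squares
def proj(p,X):
    X=np.atleast_2d(X); c=(X-np.array(p["origin"]))@np.array(p["attitude"])
    c=c*[1,-1,-1]; q=c@np.array(p["intrinsics"]).T
    return q[:,:2]/q[:,2:]
def ray(p,uv):
    d=np.linalg.inv(p["intrinsics"])@[uv[0],uv[1],1]; d=d*[1,-1,-1]
    d=np.array(p["attitude"])@d; return np.array(p["origin"]),d/np.linalg.norm(d)
def onz(p,uv,z):
    o,d=ray(p,uv); return o+d*(z-o[2])/d[2]
def tri(obs):
    A=np.zeros((3,3));b=np.zeros(3)
    for p,uv in obs:
        o,d=ray(p,uv);M=np.eye(3)-np.outer(d,d);A+=M;b+=M@o
    X=np.linalg.solve(A,b)
    return X,[float(np.linalg.norm(proj(p,X)[0]-uv)) for p,uv in obs]
def box(l,w,z0,z1,x0=0,y0=0):
    return np.array([[x0+sx*l/2,y0+sy*w/2,z] for sx in(-1,1) for sy in(-1,1) for z in(z0,z1)])
def bar(a,b,r=.005):
    a=np.array(a);b=np.array(b); return np.vstack([c+np.array([sx,sy,sz])*r for c in(a,b) for sx in(-1,1) for sy in(-1,1) for sz in (0,)])
def bagparts(d,w,h):
    P=[box(d,w,0,h)]
    for s in(-1,1):
        P.append(box(.010,.010,h,h+.034,0,s*.022))
        P.append(np.vstack([box(.01,.01,h+.034,h+.036,0,s*.022),box(.01,.004,h+.046,h+.057)]))
    return P
PARTS={"lipstick_mid":[box(.078,.020,0,.020)],"atomiser_mid":[box(.092,.024,0,.022)],"compact_mid":[box(.080,.034,0,.018)],
"bag_large_handle":bagparts(.036,.130,.095),"bag_medium_handle":bagparts(.032,.105,.078),"bag_small_handle":bagparts(.028,.080,.062)}
def sil(p,parts,x,y,a,z=0):
    c,s=np.cos(a),np.sin(a);R=np.array([[c,-s,0],[s,c,0],[0,0,1]])
    m=np.zeros((480,640),np.uint8)
    for P in parts:
        u=proj(p,P@R.T+[x,y,z]); h=cv2.convexHull((u*16).astype(np.int32)); cv2.fillConvexPoly(m,h,255,cv2.LINE_AA,4)
    return m/255.
def fit(name,obs,xy,z=0):
    """obs: list of (pic,mask)"""
    def cost(v):
        t=0
        for p,m in obs:
            s=sil(p,PARTS[name],*v,z); t+=1-np.minimum(s,m).sum()/np.maximum(s,m).sum()
        return t/len(obs)
    best=None
    for a in np.arange(0,np.pi,np.pi/9):
        r=minimize(cost,[xy[0],xy[1],a],method="Nelder-Mead",options=dict(initial_simplex=[[xy[0],xy[1],a],[xy[0]+.015,xy[1],a],[xy[0],xy[1]+.015,a],[xy[0],xy[1],a+.3]],maxiter=120))
        if best is None or r.fun<best.fun: best=r
    return best.x,best.fun
E
cat > s1.py <<'E'
from h import *
ps=[read_camera("scene"),read_camera("side")]
for n in ["bag_large_handle","bag_medium_handle","bag_small_handle","lipstick_mid","atomiser_mid","compact_mid","bag_stand","hook_mid","case_in","cover_grip","cream_jar","spray_bottle","lotion","toner","balm","wipes"]:
    ob=[]
    for p in ps:
        m=mark_of(p,n); 
        if m: ob.append((p,np.array(m[0]["uv"]),round(m[0]["conf"],2)))
    s=n+" "+str([(o[1].round(1).tolist(),o[2]) for o in ob])
    if len(ob)==2:
        X,e=tri([(o[0],o[1]) for o in ob]); s+=f" X={X.round(4)} err={np.round(e,1)}"
        if n in PARTS:
            mk=[(p,cut_out(p,n)[0]["region"].astype(float)) for p in ps if cut_out(p,n)]
            v,c=fit(n,mk,X[:2]); s+=f" fit xy {v[:2].round(4)} yaw {np.degrees(v[2]):.1f} cost {c:.3f}"
    print(s)
E
python3 s1.py
```

```text
bag_large_handle []
bag_medium_handle [([317.6, 222.4], 0.87), ([354.8, 209.0], 0.73)] X=[0.592  0.023  0.2537] err=[7.1 8.2] fit xy [0.592 0.023] yaw 0.0 cost 1.000
bag_small_handle [([363.7, 236.3], 0.67), ([274.7, 224.2], 0.58)] X=[0.5736 0.2683 0.0757] err=[0.6 0.7] fit xy [0.5738 0.2703] yaw 190.1 cost 0.423
lipstick_mid [([244.7, 301.1], 0.79)]
atomiser_mid [([202.7, 324.9], 0.61), ([368.5, 401.2], 0.79)] X=[ 0.3993 -0.2035  0.0074] err=[0.7 0.9] fit xy [ 0.4018 -0.1964] yaw 77.6 cost 0.182
compact_mid [([162.2, 345.8], 0.77), ([409.6, 455.6], 0.81)] X=[ 0.373  -0.3139  0.0087] err=[0.7 1.1] fit xy [ 0.3706 -0.3135] yaw 120.9 cost 0.173
bag_stand [([347.0, 319.1], 0.6), ([369.1, 268.0], 0.9)] X=[ 0.68    0.0345 -0.0015] err=[0.4 0.4]
hook_mid [([320.1, 236.9], 0.71), ([353.6, 207.9], 0.81)] X=[0.6043 0.0275 0.2309] err=[0.5 0.6]
case_in [([161.4, 348.5], 0.16), ([429.4, 331.4], 0.83)] X=[ 0.4856 -0.3099  0.1498] err=[32.  42.1]
cover_grip [([316.7, 225.0], 0.69), ([421.8, 306.7], 0.56)] X=[ 0.5842 -0.102   0.2207] err=[56.5 68. ]
cream_jar [([276.4, 281.8], 0.61), ([294.5, 320.0], 0.65)] X=[ 4.349e-01  4.070e-02 -1.000e-04] err=[1.5 1.9]
spray_bottle [([415.0, 267.4], 0.57), ([301.9, 213.3], 0.93)] X=[ 0.7193  0.3249 -0.0026] err=[1.2 1.2]
lotion [([348.6, 363.7], 0.83), ([427.7, 276.7], 0.85)] X=[ 0.7638 -0.0824 -0.0075] err=[1. 1.]
toner [([409.4, 299.3], 0.76), ([347.4, 221.9], 0.76)] X=[0.7747 0.1935 0.0032] err=[1.8 1.7]
balm [([305.0, 401.7], 0.86), ([478.0, 306.9], 0.78)] X=[ 0.751  -0.2275  0.0025] err=[0.2 0.2]
wipes [([415.6, 223.0], 0.63), ([234.5, 207.7], 0.7)] X=[ 0.6106  0.5195 -0.0106] err=[2.1 2.3]
```

```bash
cat > s2.py <<'E'
from h import *
ps={"scene":read_camera("scene"),"side":read_camera("side")}
cr={"scene":[(220,300,110,120),(140,280,220,190),(280,200,110,140)],"side":[(230,200,80,110),(310,270,280,175),(310,165,100,140)]}
for k,p in ps.items():
    for i,(x,y,w,h) in enumerate(cr[k]):
        f=min(800/w,600/h); cv2.imwrite(f"pics/z_{k}{i}.png",cv2.resize(p["color"][y:y+h,x:x+w],(int(w*f),int(h*f)),interpolation=cv2.INTER_CUBIC)); print(k,i,f)
for n in ["bag_medium_handle","bag_small_handle","lipstick_mid","atomiser_mid","cover_grip","case_in"]:
  for k,p in ps.items():
    print(n,k,[(np.round(m["uv"],1).tolist(),round(m["conf"],2)) for m in mark_of(p,n)],[(np.round(m["uv"],1).tolist(),round(m["conf"],2),int(m["region"].sum())) for m in cut_out(p,n)])
E
python3 s2.py
```

```text
scene 0 5.0
scene 1 3.1578947368421053
scene 2 4.285714285714286
side 0 5.454545454545454
side 1 2.857142857142857
side 2 4.285714285714286
bag_medium_handle scene [([314.7, 227.0], 0.61)] [([316.8, 242.7], 0.59, 805), ([348.2, 347.8], 0.41, 1082)]
bag_medium_handle side [([250.6, 249.2], 0.78), ([349.5, 222.7], 0.7), ([369.9, 398.4], 0.25)] [([253.3, 267.9], 0.91, 985)]
bag_small_handle scene [([365.4, 232.2], 0.61)] [([366.3, 242.8], 0.97, 448)]
bag_small_handle side [([276.9, 225.9], 0.59)] [([278.4, 240.1], 0.92, 650)]
lipstick_mid scene [([242.8, 300.5], 0.63)] [([245.3, 302.1], 0.54, 277), ([410.1, 283.8], 0.47, 653)]
lipstick_mid side [([327.6, 353.5], 0.67)] [([329.8, 356.1], 0.87, 436), ([277.4, 240.6], 0.21, 652)]
atomiser_mid scene [([265.7, 356.0], 0.58)] [([205.6, 321.7], 0.68, 478)]
atomiser_mid side [([369.4, 399.4], 0.89), ([428.7, 274.5], 0.54)] [([370.6, 399.6], 0.73, 859)]
cover_grip scene [([273.8, 336.3], 0.76)] [([263.8, 351.4], 0.6, 3519)]
cover_grip side [([423.5, 305.5], 0.82), ([294.4, 323.6], 0.69)] [([438.1, 324.7], 0.59, 4588), ([368.5, 259.4], 0.21, 3370), ([479.9, 300.2], 0.2, 900)]
case_in scene [([267.3, 359.3], 0.79)] [([251.5, 365.9], 0.57, 7111)]
case_in side [([433.0, 333.5], 0.78), ([233.9, 207.1], 0.7)] [([448.4, 337.5], 0.86, 8318)]
```

View pics/z_scene1.png

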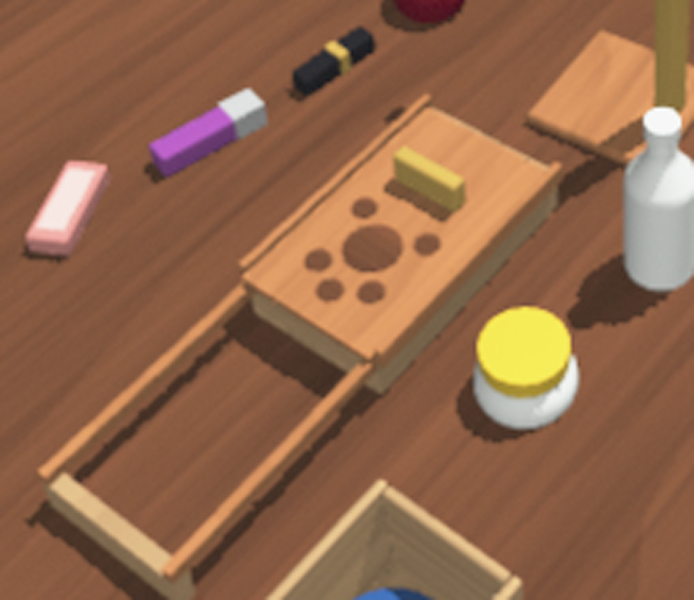

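View pics/z_side1.png

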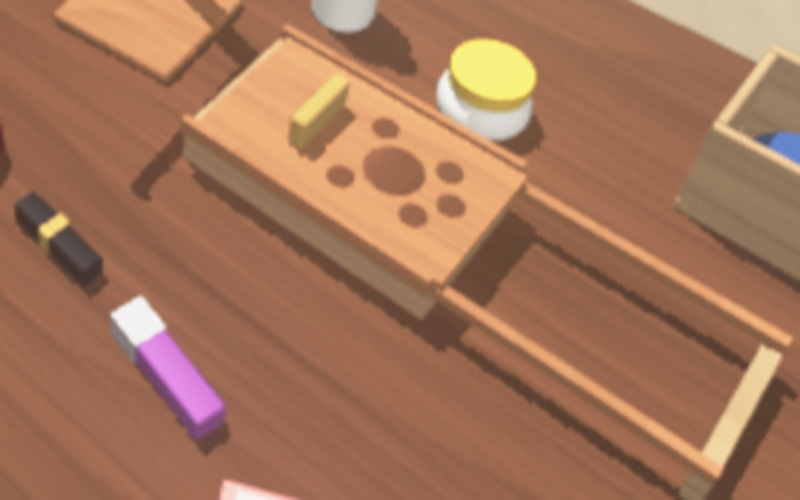

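View pics/z_scene2.png

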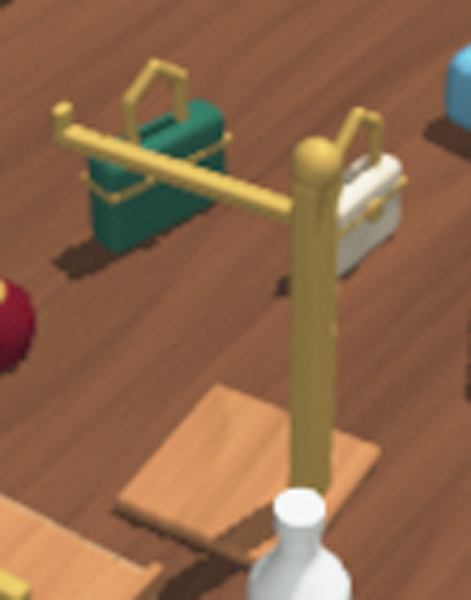

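View pics/z_side0.png

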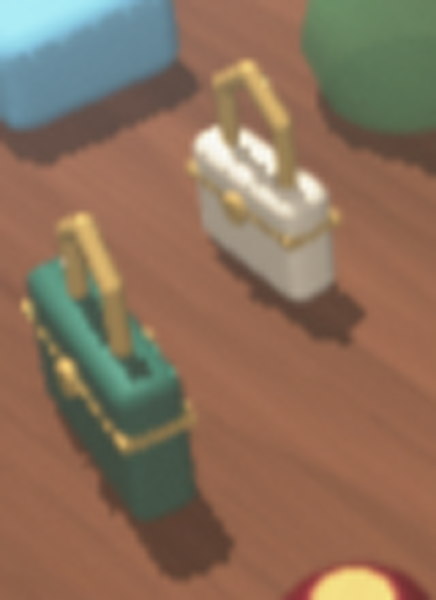

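View pics/z_side2.png

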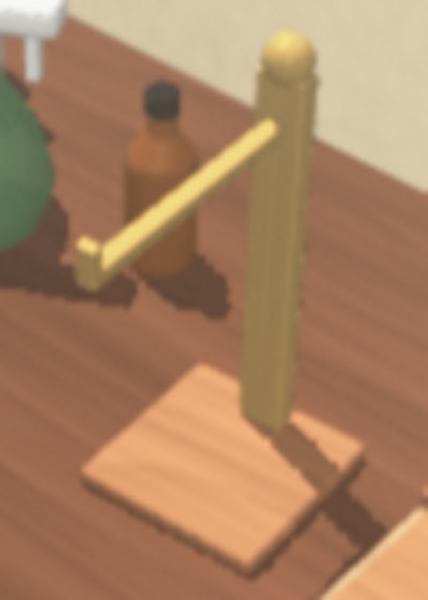

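```bash
cat > s3.py <<'E'
from h import *
a=read_camera("scene");b=read_camera("side")
def T(n,u,v):
    X,e=tri([(a,np.array(u)),(b,np.array(v))]); print(n,X.round(4),np.round(e,1)); return X
t=T("tip",(294.7,224),(330.5,221)); q=T("postjoint",(347.7,247.8),(373,194.9)); print(np.degrees(np.arctan2(*(q-t)[1::-1])))
r1=T("rail-x end",(153.3,429.8),(561.3,435.6)); r2=T("rail+x end",(195.4,461.1),(585.8,389.7))
f1=T("far-x",(276.2,310.7),(375.5,312)); f2=T("far+x",(316.7,332.6),(410.5,279.8))
for u,v in((r1,f1),(r2,f2)): print(np.degrees(np.arctan2(*(v-u)[1::-1])),np.linalg.norm(v-u))
for u,v in((r1,r2),(f1,f2)): print(np.degrees(np.arctan2(*(v-u)[1::-1])),np.linalg.norm(v-u))
T("grip",(273.8,336.3),(423.5,305.5)); T("case_in",(267.3,359.3),(433,333.5))
out={}
for n,ua,ub in [("bag_medium_handle",(316,225),(250,249)),("bag_small_handle",(364.5,234),(275.5,225)),("lipstick_mid",(245,301),(329,354)),("atomiser_mid",(205,323),(369,400)),("compact_mid",(162,346),(409.6,455.6))]:
    X=T(n,ua,ub)
    mk=[]
    for p,u in((a,ua),(b,ub)):
        for c in cut_out(p,n):
            if np.hypot(*(np.array(c["uv"])-u))<25: mk.append((p,c["region"].astype(float)));break
    print(len(mk)); 
    if mk:
        v,c=fit(n,mk,X[:2]); print(n,v[:2].round(4),np.degrees(v[2]).round(1),round(c,3)); out[n]=v
for k,p in(("scene",a),("side",b)):
    im=cv2.resize(p["color"],None,fx=3,fy=3,interpolation=cv2.INTER_CUBIC)
    for n,v in out.items():
        c,s=np.cos(v[2]),np.sin(v[2]);R=np.array([[c,-s,0],[s,c,0],[0,0,1]])
        for P in PARTS[n]:
            h=cv2.convexHull(((proj(p,P@R.T+[v[0],v[1],0])+.5)*3).astype(np.int32)); cv2.polylines(im,[h],True,(0,255,255),1)
    x,y,w,h=(140,190,260,190) if k=="scene" else (225,200,240,280)
    z=im[y*3:(y+h)*3,x*3:(x+w)*3]; f=min(1,600/z.shape[0]); cv2.imwrite(f"pics/ov_{k}.png",cv2.resize(z,None,fx=f,fy=f))
E
python3 s3.py
```

```text
tip [0.5304 0.0229 0.2406] [0.7 0.9]
postjoint [0.6772 0.0363 0.2243] [0.9 1. ]
5.22313698727195
rail-x end [ 0.5632 -0.4794  0.0376] [0.7 1. ]
rail+x end [ 0.6807 -0.4747  0.0348] [1.7 1.9]
far-x [ 0.5483 -0.0898  0.0474] [1.3 1.5]
far+x [ 0.6758 -0.0881  0.0487] [0.8 0.8]
92.19913483567302 0.38997607136162166
90.73845486928909 0.38687666947261207
2.308248089589653 0.11762865812076911
0.7925869552816737 0.1274952426978597
grip [ 0.614  -0.1662  0.069 ] [0.6 0.6]
case_in [ 0.6116 -0.1974  0.0123] [1.2 1.4]
bag_medium_handle [0.4508 0.205  0.1044] [0.1 0.2]
2
bag_medium_handle [0.4442 0.2128] -16.3 0.301
bag_small_handle [0.5737 0.2683 0.0785] [2.3 2.6]
2
bag_small_handle [0.5736 0.262 ] 169.0 0.384
lipstick_mid [ 0.4234 -0.076   0.0051] [0.3 0.4]
2
lipstick_mid [ 0.4227 -0.0757] 84.0 0.281
atomiser_mid [ 0.4016 -0.2003  0.0098] [0.6 0.8]
2
atomiser_mid [ 0.4019 -0.1956] 78.1 0.126
compact_mid [ 0.373  -0.3141  0.0085] [0.6 0.9]
2
compact_mid [ 0.3715 -0.3143] 120.9 0.193
```

View pics/ov_scene.png

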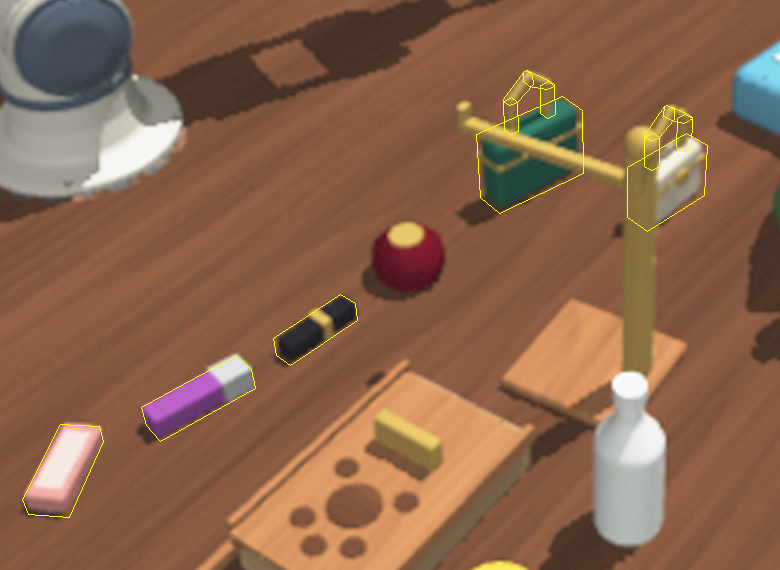

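View pics/ov_side.png

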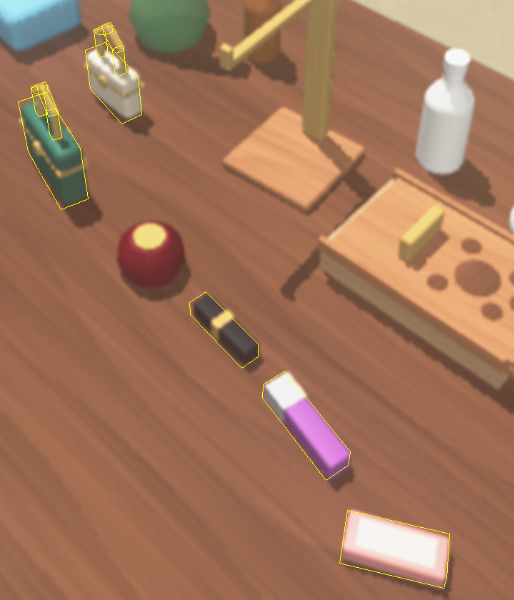

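```bash
cat > g.py <<'E'
# usage: python3 g.py x y ztip yawdeg  -> tool shift/turn to target (fingertip height ztip)
import sys
from h import *
from scipy.spatial.transform import Rotation as Ro
o=get_obs(); R=o["ee_rot"]; p=o["position"]
print("t",round(o["t"],2),"tcp",p.round(4),"yaw",np.degrees(np.arctan2(R[1,0],R[0,0])).round(1),"open",round(o["opening"]*88,1),"F",o["ft_force"].round(1),"q6",o["joint_pos"][5].round(2))
a=[float(v) for v in sys.argv[1:]]
for i in range(0,len(a),4):
    x,y,z,yw=a[i:i+4]; yw=np.radians(yw)
    T=np.column_stack([[np.cos(yw),np.sin(yw),0],[np.sin(yw),-np.cos(yw),0],[0,0,-1]])
    w=np.degrees(Ro.from_matrix(R.T@T).as_rotvec()); t=R.T@(np.array([x,y,z+.182])-p)
    print(a[i:i+4],"->",t.round(4).tolist(),w.round(2).tolist())
E
python3 g.py .444 .213 .20 -16.3
```

```text
t 4.55 tcp [0.1801 0.5724 0.4046] yaw 72.5 open 88.2 F [-0.3 -0.2  0.2] q6 -0.06
[0.444, 0.213, 0.2, -16.3] -> [-0.2636, 0.3596, 0.0226] [0.0, 0.0, 88.84]
```

{"fn": "arm_command", "kwargs": {"moves": [-0.2636,0.3596,0.0226,0,0,88.84,100,-0.2636,0.3596,0.0226,0,0,88.84,100,-0.2636,0.3596,0.0226,0,0,88.84,100,-0.2636,0.3596,0.0226,0,0,88.84,100,-0.2636,0.3596,0.0226,0,0,88.84,100,-0.2636,0.3596,0.0226,0,0,88.84,100,-0.2636,0.3596,0.0226,0,0,88.84,100,-0.2636,0.3596,0.0226,0,0,88.84,100,-0.2636,0.3596,0.0226,0,0,88.84,100,-0.2636,0.3596,0.0226,0,0,88.84,100,-0.2636,0.3596,0.0226,0,0,88.84,100,-0.2636,0.3596,0.0226,0,0,88.84,100]}}

```text
t: 5.75
position: [0.4442, 0.2125, 0.3821]
ee_rot: [[0.959, -0.282, 0.0], [-0.282, -0.959, 0.0], [0.0, -0.0, -1.0]]
ft_force: [-0.3, 0.6, 0.2]
opening: 0.612
```

```bash
cat > w.py <<'E'
# w.py name x y yawdeg : wrist view with overlay
import sys
from h import *
p=read_camera("wrist"); im=p["color"].copy(); n=sys.argv[1]
if n in PARTS:
    x,y,a=float(sys.argv[2]),float(sys.argv[3]),np.radians(float(sys.argv[4]))
    c,s=np.cos(a),np.sin(a);R=np.array([[c,-s,0],[s,c,0],[0,0,1]])
    for P in PARTS[n]:
        hh=cv2.convexHull((proj(p,P@R.T+[x,y,0])).astype(np.int32)); cv2.polylines(im,[hh],True,(0,255,255),1)
    cs=cut_out(p,n)
    if cs and len(sys.argv)>5:
        v,co=fit(n,[(p,cs[0]["region"].astype(float))],(x,y)); print("fit",v[:2].round(4),np.degrees(v[2]).round(1),round(co,3),cs[0]["conf"])
o=get_obs();print(o["t"],o["position"].round(4))
cv2.imwrite("pics/"+sys.argv[-1]+".png",im)
E
python3 w.py bag_medium_handle .4442 .2128 -16.3 fit w1
```

```text
fit [0.445 0.211] -13.0 0.112 0.78
5.85 [0.4439 0.2131 0.3821]
```

View pics/w1.png

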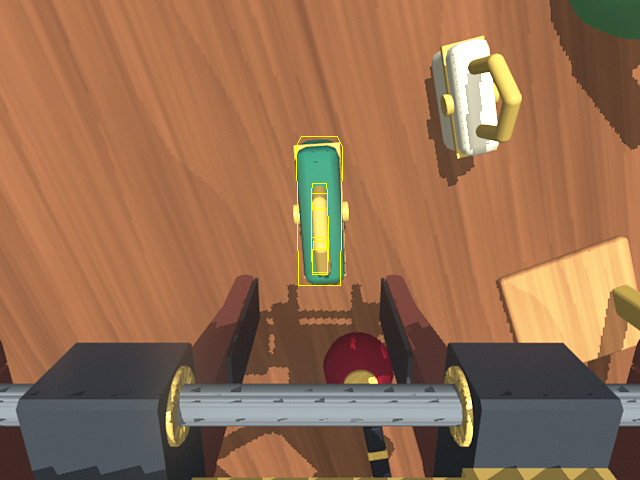

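```bash
python3 g.py .4448 .2115 .122 -14;python3 w.py bag_small_handle .5736 .262 -11 fit w2
```

```text
t 5.85 tcp [0.4439 0.2131 0.3821] yaw -16.2 open 53.4 F [ 0.9 -0.2  0. ] q6 0.66
[0.4448, 0.2115, 0.122, -14.0] -> [0.0013, 0.0013, 0.0781] [-0.01, -0.01, -2.2]
fit [0.5733 0.2623] 180.6 0.136 0.74
5.95 [0.4438 0.2133 0.3821]
```

View pics/w2.png

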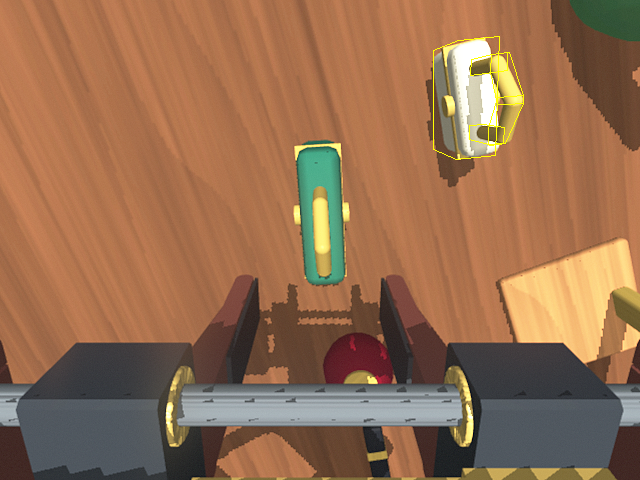

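{"fn": "arm_command", "kwargs": {"moves": [0.001,0.001,0.03,0,0,-2.2,100,0.001,0.001,0.06,0,0,-2.2,100,0.001,0.001,0.078,0,0,-2.2,100,0.001,0.001,0.078,0,0,-2.2,100,0.001,0.001,0.078,0,0,-2.2,255,0.001,0.001,0.078,0,0,-2.2,255,0.001,0.001,0.078,0,0,-2.2,255,0.001,0.001,0.078,0,0,-2.2,255,0.001,0.001,0.078,0,0,-2.2,255,0.001,0.001,0.078,0,0,-2.2,255,0.001,0.001,0.078,0,0,-2.2,255,0.001,0.001,0.078,0,0,-2.2,255]}}

```text
t: 7.15
position: [0.4447, 0.2117, 0.3043]
ee_rot: [[0.97, -0.244, 0.0], [-0.244, -0.97, 0.0], [0.0, -0.0, -1.0]]
ft_force: [0.3, -0.7, 0.9]
opening: 0.106
```

```bash
python3 g.py .4448 .2115 .26 -14 .44 .013 .26 5; cat > v.py <<'E'
import sys
from h import *
for a in sys.argv[2:]:
    k,x,y,w,h=a.split(","); x,y,w,h=map(int,(x,y,w,h)); p=read_camera(k); f=min(800/w,600/h)
    cv2.imwrite(f"pics/{sys.argv[1]}_{k}.png",cv2.resize(p["color"][y:y+h,x:x+w],None,fx=f,fy=f,interpolation=cv2.INTER_CUBIC)); print(k,f)
E
python3 v.py a side,200,150,160,150
```

```text
t 7.15 tcp [0.4447 0.2117 0.3043] yaw -14.1 open 9.4 F [ 0.3 -0.7  0.9] q6 0.62
[0.4448, 0.2115, 0.26, -14.0] -> [0.0002, 0.0002, -0.1377] [-0.01, -0.02, -0.11]
[0.44, 0.013, 0.26, 5.0] -> [0.0439, 0.1939, -0.1377] [-0.01, -0.03, -19.11]
side 4.0
```

View pics/a_side.png

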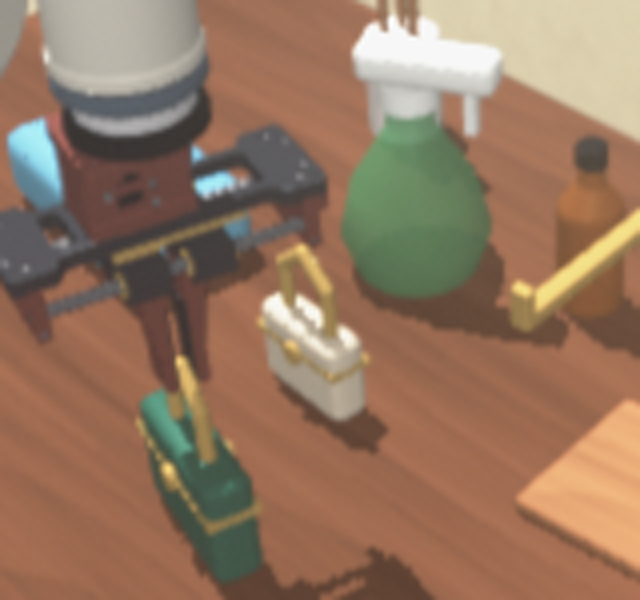

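{"fn": "arm_command", "kwargs": {"moves": [0,0,-0.015,0,0,0,255,0,0,-0.04,0,0,0,255,0,0,-0.07,0,0,0,255,0,0,-0.1,0,0,0,255,0.005,0.02,-0.12,0,0,-2,255,0.015,0.045,-0.128,0,0,-5,255,0.025,0.075,-0.128,0,0,-8,255,0.035,0.105,-0.128,0,0,-11,255,0.045,0.135,-0.128,0,0,-14,255,0.052,0.165,-0.128,0,0,-17,255,0.06,0.185,-0.128,0,0,-19,255,0.062,0.193,-0.128,0,0,-19,255]}}

```text
t: 8.4
position: [0.4577, 0.0079, 0.4325]
ee_rot: [[0.997, 0.083, -0.0], [0.083, -0.997, -0.0], [-0.0, 0.0, -1.0]]
ft_force: [-0.2, 0.0, -1.9]
opening: 0.103
```

```bash
python3 g.py .46 .0157 .25 5 .5 .0192 .25 5;python3 v.py b side,220,130,200,150 scene,220,150,180,135
```

```text
t 8.4 tcp [0.4577 0.0079 0.4325] yaw 4.8 open 9.1 F [-0.2  0.  -1.9] q6 -0.14
[0.46, 0.0157, 0.25, 5.0] -> [0.003, -0.0076, 0.0005] [0.02, 0.01, -0.23]
[0.5, 0.0192, 0.25, 5.0] -> [0.0431, -0.0078, 0.0005] [0.02, 0.01, -0.23]
side 4.0
scene 4.444444444444445
```

View pics/b_side.png

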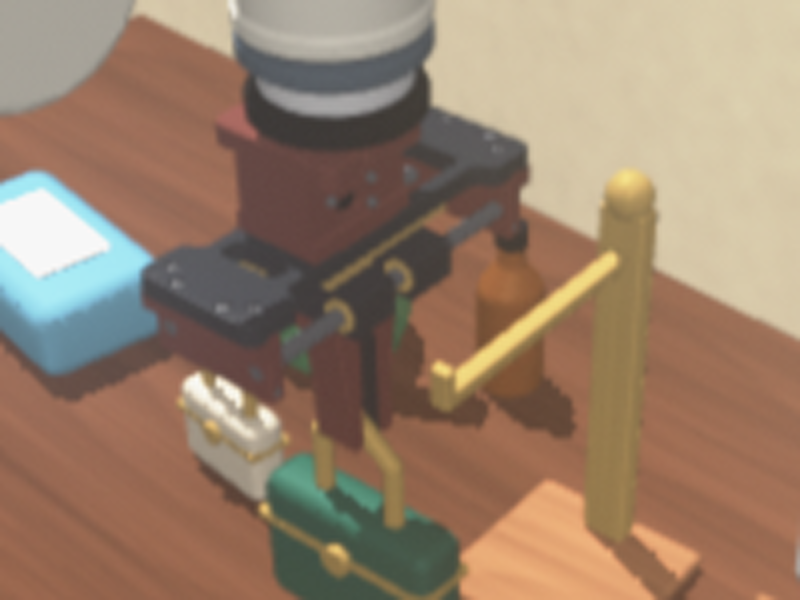

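View pics/b_scene.png

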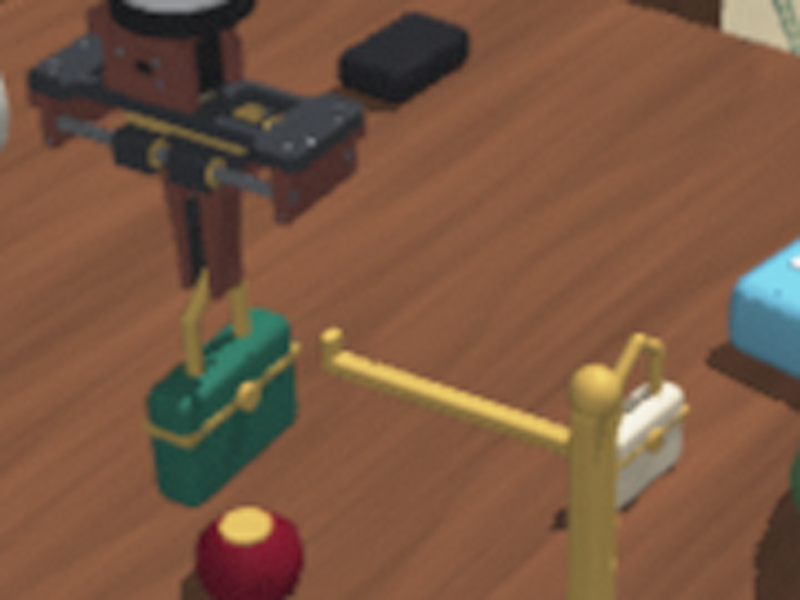

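{"fn": "arm_command", "kwargs": {"moves": [0.005,-0.004,0,0,0,0,255,0.015,-0.008,0,0,0,0,255,0.028,-0.008,0,0,0,0,255,0.036,-0.008,0,0,0,0,255,0.04,-0.008,0,0,0,0,255,0.04,-0.008,0,0,0,0,255,0.04,-0.008,0,0,0,0,255]}}

```text
t: 9.2
position: [0.4969, 0.0211, 0.4319]
ee_rot: [[0.996, 0.086, -0.001], [0.086, -0.996, 0.0], [-0.001, -0.0, -1.0]]
ft_force: [-0.7, -0.4, -2.9]
opening: 0.106
```

```bash
python3 g.py .64 .0315 .25 5;python3 v.py c side,280,130,160,120 scene,250,170,120,90 wrist,0,0,640,480
```

```text
t 9.2 tcp [0.4969 0.0211 0.4319] yaw 4.9 open 9.3 F [-0.7 -0.4 -2.9] q6 -0.11
[0.64, 0.0315, 0.25, 5.0] -> [0.1434, 0.0019, -0.0001] [-0.0, 0.03, -0.09]
side 5.0
scene 6.666666666666667
wrist 1.25
```

View pics/c_side.png

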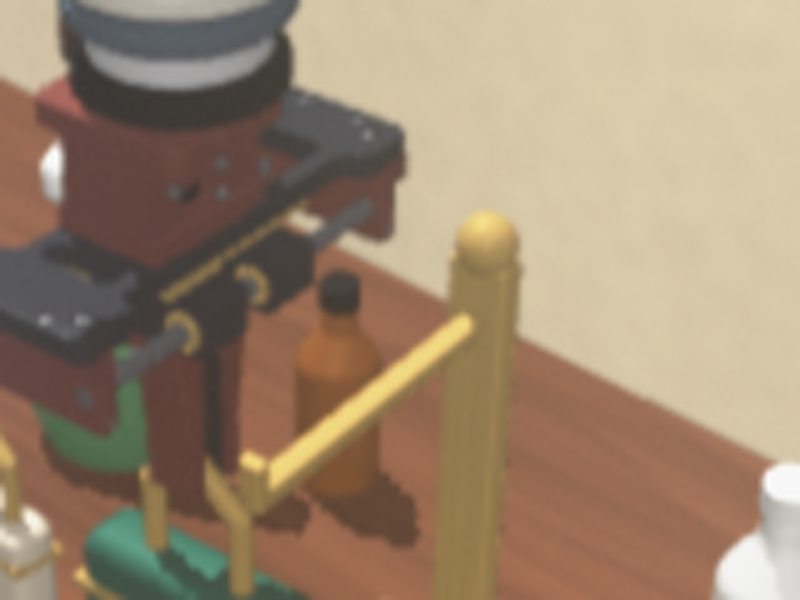

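View pics/c_scene.png

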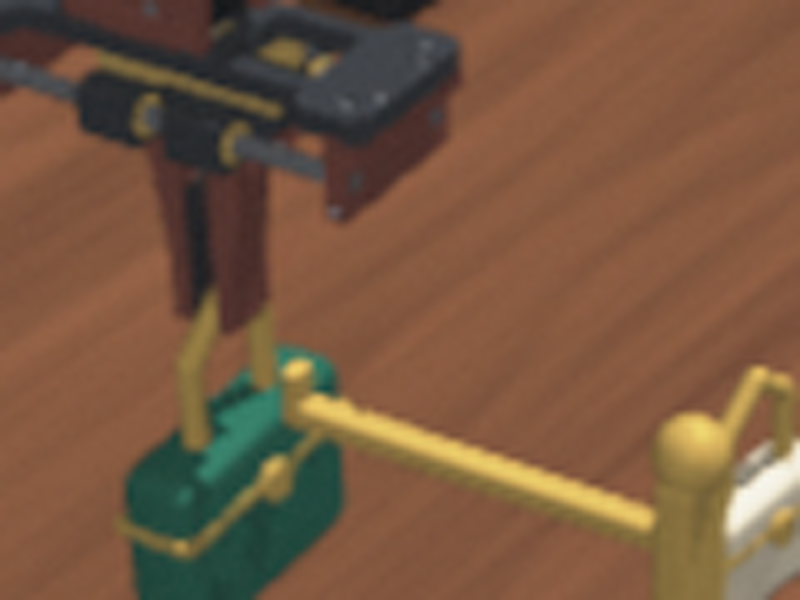

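View pics/c_wrist.png

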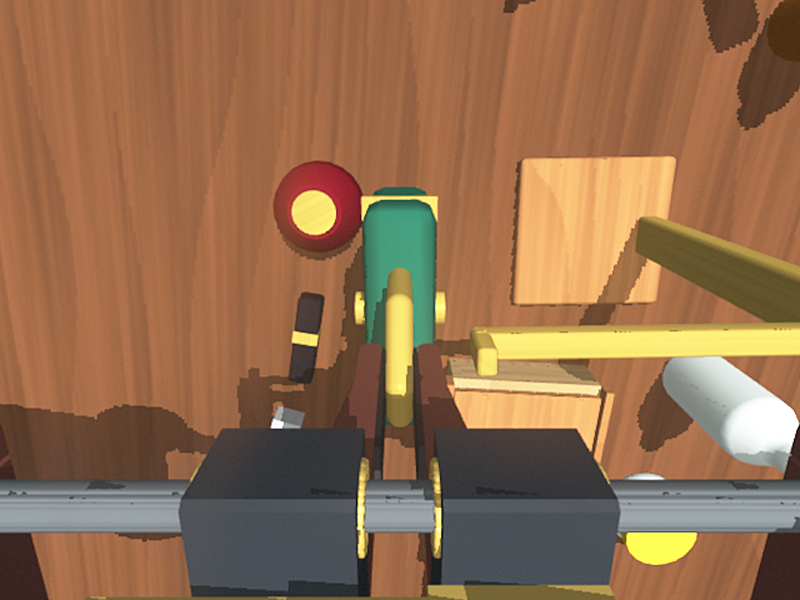

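```bash
python3 - <<'E'
from h import *
p=read_camera("wrist")
for uv,z in(((388,284),.239),((639,271),.225),((410,276.5),.225)): print(onz(p,uv,z).round(4))
print(proj(p,[[.497,.021,.25]]))
E
```

```text
[0.5279 0.0252 0.239 ]
[0.6553 0.0365 0.225 ]
[0.5416 0.0238 0.225 ]
[[321.40957834 297.93247472]]
```

```bash
python3 g.py .643 .034 .25 6 .643 .034 .226 6
```

```text
t 9.4 tcp [0.4967 0.0208 0.4323] yaw 4.9 open 9.2 F [ 0.2  0.8 -2.3] q6 -0.11
[0.643, 0.034, 0.25, 6.0] -> [0.1469, -0.0007, 0.0003] [0.0, -0.02, -1.12]
[0.643, 0.034, 0.226, 6.0] -> [0.1469, -0.0007, 0.0243] [0.0, -0.02, -1.12]
```

{"fn": "arm_command", "kwargs": {"moves": [0.01,0,0,0,0,-0.2,255,0.025,0,0,0,0,-0.4,255,0.04,0,0,0,0,-0.6,255,0.055,0,0,0,0,-1,255,0.07,0,0,0,0,-1,255,0.085,0,0,0,0,-1,255,0.1,-0.001,0,0,0,-1,255,0.115,-0.001,0,0,0,-1,255,0.13,-0.001,0,0,0,-1,255,0.14,-0.001,0,0,0,-1,255,0.147,-0.001,0,0,0,-1,255,0.147,-0.001,0,0,0,-1,255]}}

```text
t: 10.6
position: [0.6442, 0.0344, 0.4311]
ee_rot: [[0.995, 0.103, -0.001], [0.103, -0.995, -0.0], [-0.001, -0.0, -1.0]]
ft_force: [-0.6, 0.8, -2.9]
opening: 0.105
```

```bash
python3 g.py .643 .034 .226 6;python3 v.py d side,280,110,160,120 scene,260,170,120,90 
```

```text
t 10.6 tcp [0.6442 0.0344 0.4311] yaw 5.9 open 9.2 F [-0.6  0.8 -2.9] q6 -0.1
[0.643, 0.034, 0.226, 6.0] -> [-0.0012, 0.0002, 0.0231] [-0.01, 0.05, -0.11]
side 5.0
scene 6.666666666666667
```

View pics/d_side.png

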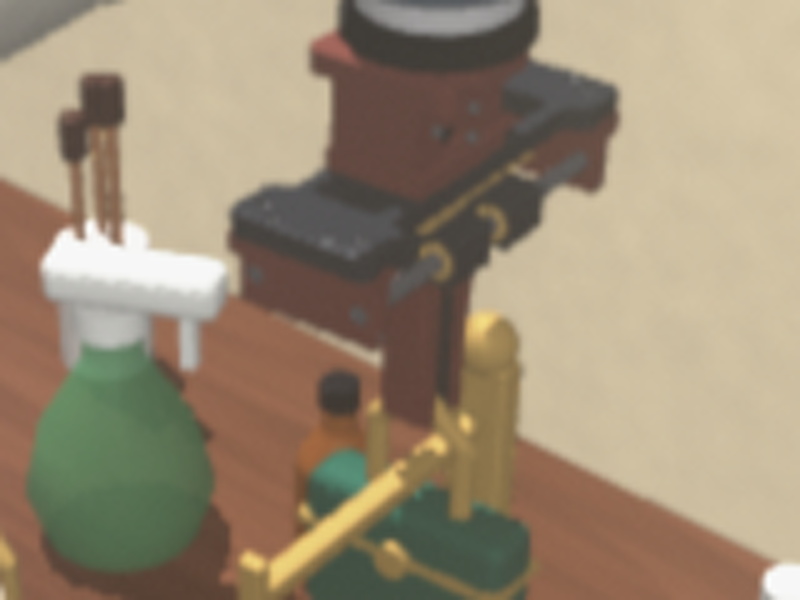

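View pics/d_scene.png

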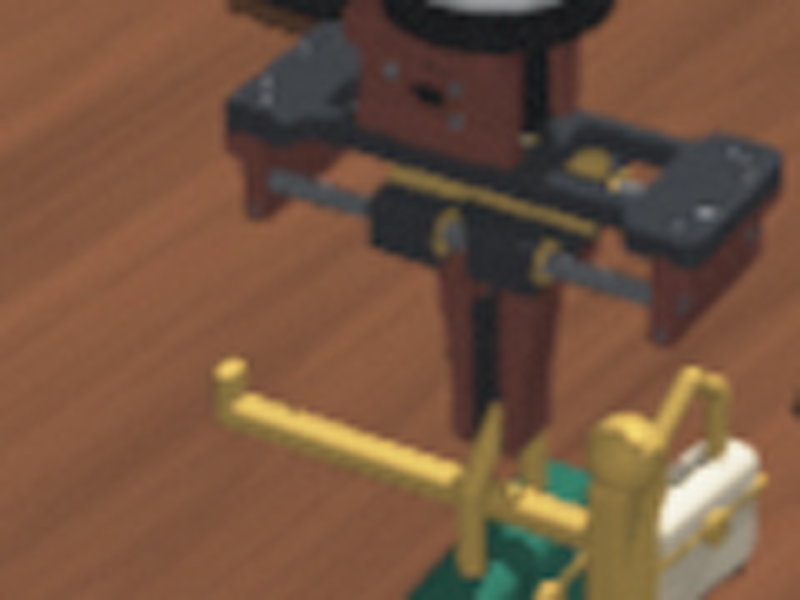

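{"fn": "arm_command", "kwargs": {"moves": [0,0,0.004,0,0,0,255,0,0,0.009,0,0,0,255,0,0,0.014,0,0,0,255,0,0,0.018,0,0,0,255,0,0,0.021,0,0,0,255,0,0,0.021,0,0,0,255]}}

```text
t: 11.3
position: [0.6432, 0.0343, 0.4105]
ee_rot: [[0.995, 0.103, -0.001], [0.103, -0.995, -0.0], [-0.001, 0.0, -1.0]]
ft_force: [-0.0, -0.7, -1.3]
opening: 0.108
```

{"fn": "arm_command", "kwargs": {"moves": [0,0,0.001,0,0,0,255,0,0,0.002,0,0,0,255,0,0,0.002,0,0,0,255]}}

```text
t: 11.6
position: [0.6432, 0.0343, 0.4099]
ee_rot: [[0.995, 0.103, 0.001], [0.103, -0.995, -0.0], [0.001, 0.0, -1.0]]
ft_force: [-1.1, -0.7, 1.8]
opening: 0.107
```

```bash
python3 v.py e side,320,140,120,90 scene,280,190,120,90 
```

```text
side 6.666666666666667
scene 6.666666666666667
```

View pics/e_side.png

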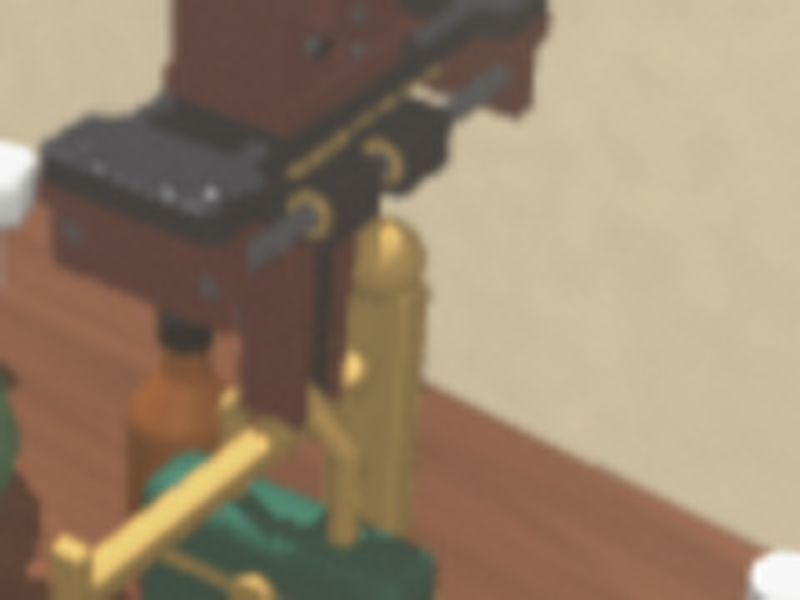

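View pics/e_scene.png

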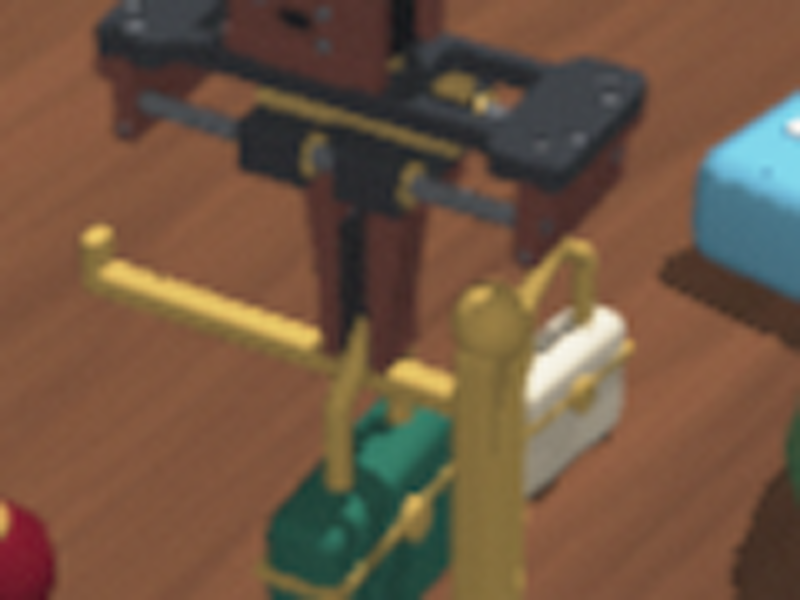

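{"fn": "arm_command", "kwargs": {"moves": [0,0,0,0,0,0,215,0,0,0,0,0,0,190,0,0,0,0,0,0,190,0,0,0,0,0,0,190,0,0,-0.01,0,0,0,190,0,0,-0.025,0,0,0,190,0,0,-0.04,0,0,0,190,0,0,-0.06,0,0,0,190,0,0,-0.06,0,0,0,190]}}

```text
t: 12.6
position: [0.6429, 0.0344, 0.4734]
ee_rot: [[0.995, 0.103, 0.006], [0.103, -0.995, 0.0], [0.006, 0.001, -1.0]]
ft_force: [0.3, 0.7, 0.0]
opening: 0.253
```

```bash
python3 g.py .573 .262 .20 -6;  python3 v.py f side,320,140,120,90 scene,280,190,120,90 
```

```text
t 12.6 tcp [0.6429 0.0344 0.4734] yaw 5.9 open 22.3 F [0.3 0.7 0. ] q6 -0.1
[0.573, 0.262, 0.2, -6.0] -> [-0.0467, -0.2336, 0.0909] [-0.0, -0.36, 11.9]
side 6.666666666666667
scene 6.666666666666667
```

View pics/f_side.png

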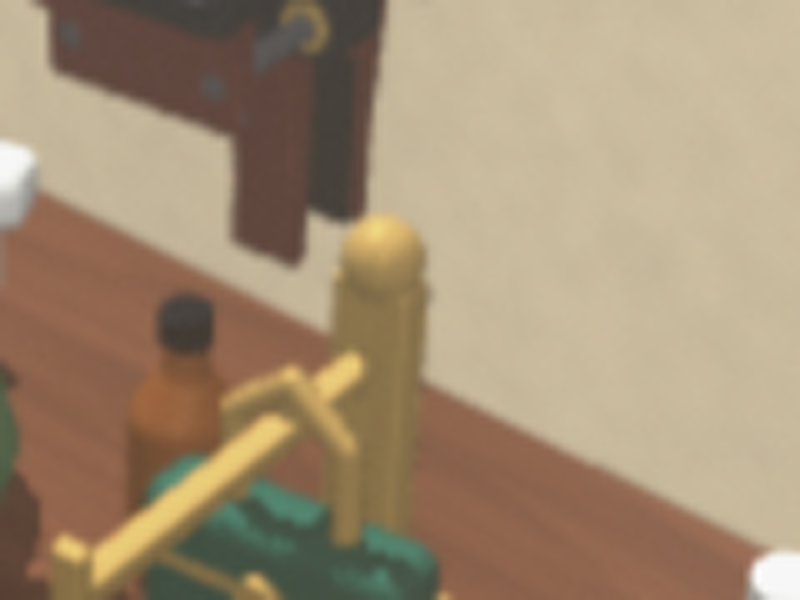

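View pics/f_scene.png

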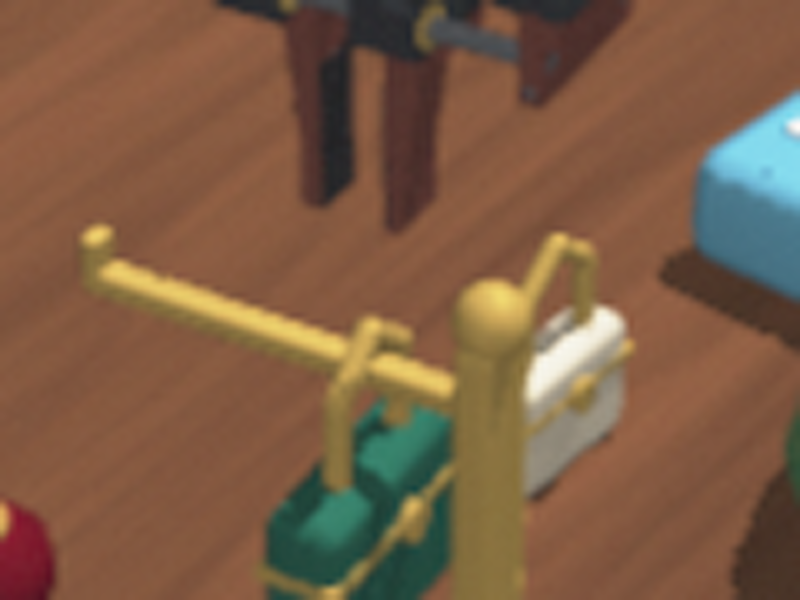

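{"fn": "arm_command", "kwargs": {"moves": [-0.01,-0.04,0,0,0,2,100,-0.02,-0.09,0,0,0,4,100,-0.03,-0.14,0.02,0,0,8,100,-0.04,-0.18,0.05,0,0,12,100,-0.045,-0.22,0.075,0,-0.36,12,100,-0.047,-0.234,0.09,0,-0.36,12,100,-0.047,-0.234,0.09,0,-0.36,12,100,-0.047,-0.234,0.09,0,-0.36,12,100,-0.047,-0.234,0.09,0,-0.36,12,100]}}

```text
t: 13.6
position: [0.5732, 0.2608, 0.3806]
ee_rot: [[0.994, -0.108, -0.004], [-0.108, -0.994, 0.0], [-0.004, 0.0, -1.0]]
ft_force: [0.7, -0.0, 0.9]
opening: 0.61
```

```bash
python3 w.py bag_small_handle .5733 .2623 -6 fit w3; python3 g.py .5733 .2623 .108 -6; 
```

```text
fit [0.5751 0.2619] 177.3 0.118 0.9
13.7 [0.5732 0.2608 0.3809]
t 13.7 tcp [0.5732 0.2608 0.3809] yaw -6.2 open 53.6 F [-0.3 -0.3  0.7] q6 0.48
[0.5733, 0.2623, 0.108, -6.0] -> [0.0002, -0.0015, 0.0909] [-0.02, 0.2, -0.23]
```

View pics/w3.png

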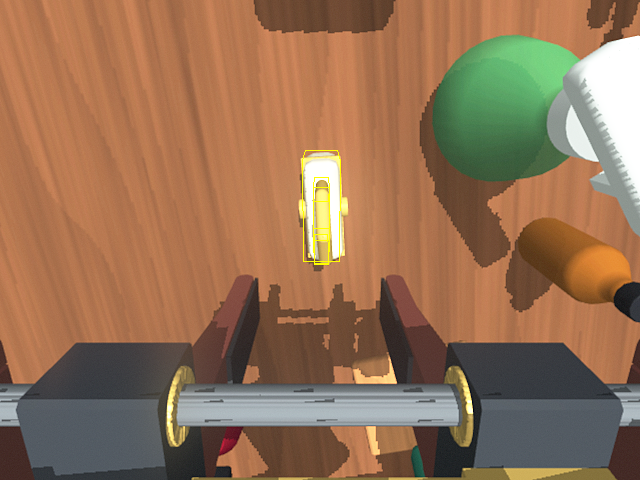

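{"fn": "arm_command", "kwargs": {"moves": [0.001,-0.001,0.02,0,0.2,-2.5,100,0.002,-0.001,0.05,0,0.2,-2.5,100,0.002,-0.001,0.075,0,0.2,-2.5,100,0.002,-0.001,0.09,0,0.2,-2.5,100,0.002,-0.001,0.091,0,0.2,-2.5,255,0.002,-0.001,0.091,0,0.2,-2.5,255,0.002,-0.001,0.091,0,0.2,-2.5,255,0.002,-0.001,0.091,0,0.2,-2.5,255,0.002,-0.001,0.091,0,0.2,-2.5,255,0.002,-0.001,0.091,0,0.2,-2.5,255,0.002,-0.001,0.091,0,0.2,-2.5,255,0.002,-0.001,0.091,0,0.2,-2.5,255]}}

```text
t: 14.9
position: [0.5742, 0.2632, 0.2887]
ee_rot: [[0.998, -0.063, -0.002], [-0.063, -0.998, 0.0], [-0.002, 0.0, -1.0]]
ft_force: [0.2, 0.3, 2.7]
opening: 0.102
```

```bash
python3 g.py .575 .262 .26 -3 .46 .16 .25 0 .46 .017 .25 6 
```

```text
t 14.9 tcp [0.5742 0.2632 0.2887] yaw -3.6 open 9.0 F [0.2 0.3 2.7] q6 0.44
[0.575, 0.262, 0.26, -3.0] -> [0.0007, 0.0011, -0.1533] [-0.0, 0.09, -0.6]
[0.46, 0.16, 0.25, 0.0] -> [-0.1077, 0.1101, -0.1431] [-0.0, 0.09, -3.6]
[0.46, 0.017, 0.25, 6.0] -> [-0.0987, 0.2528, -0.1431] [-0.01, 0.09, -9.6]
```

{"fn": "arm_command", "kwargs": {"moves": [0,0,-0.015,0,0,0,255,0,0,-0.04,0,0,0,255,0,0,-0.07,0,0,0,255,0,0,-0.1,0,0,0,255,-0.015,0.015,-0.125,0,0,-1,255,-0.04,0.04,-0.143,0,0,-2,255,-0.065,0.065,-0.145,0,0,-3,255,-0.09,0.09,-0.145,0,0,-4,255,-0.108,0.12,-0.145,0,0,-5,255,-0.106,0.15,-0.145,0,0,-7,255,-0.103,0.18,-0.145,0,0,-8,255,-0.1,0.205,-0.145,0,0,-9,255]}}

```text
t: 16.1
position: [0.4611, 0.0636, 0.4342]
ee_rot: [[0.996, 0.095, -0.002], [0.095, -0.996, -0.0], [-0.002, 0.0, -1.0]]
ft_force: [-0.1, 0.2, -2.7]
opening: 0.107
```

```bash
python3 g.py .46 .017 .252 6 .49 .02 .252 6 
```

```text
t 16.1 tcp [0.4611 0.0636 0.4342] yaw 5.4 open 9.4 F [-0.1  0.2 -2.7] q6 -0.03
[0.46, 0.017, 0.252, 6.0] -> [-0.0055, 0.0462, 0.0002] [0.01, 0.14, -0.57]
[0.49, 0.02, 0.252, 6.0] -> [0.0247, 0.0461, 0.0001] [0.01, 0.14, -0.57]
```

{"fn": "arm_command", "kwargs": {"moves": [-0.002,0.015,0,0,0.1,-0.5,255,-0.004,0.03,0,0,0.1,-0.5,255,-0.002,0.042,0,0,0.1,-0.5,255,0.008,0.046,0,0,0.1,-0.5,255,0.018,0.046,0,0,0.1,-0.5,255,0.025,0.046,0,0,0.1,-0.5,255,0.025,0.046,0,0,0.1,-0.5,255,0.025,0.046,0,0,0.1,-0.5,255]}}

```text
t: 16.9
position: [0.4913, 0.0219, 0.433]
ee_rot: [[0.995, 0.104, -0.002], [0.104, -0.995, -0.0], [-0.002, -0.0, -1.0]]
ft_force: [-0.4, 0.5, -2.5]
opening: 0.104
```

```bash
python3 g.py .588 .028 .252 6;python3 v.py c2 side,280,130,160,120 scene,250,170,120,90 wrist,0,0,640,480
```

```text
t 16.9 tcp [0.4913 0.0219 0.433 ] yaw 6.0 open 9.2 F [-0.4  0.5 -2.5] q6 -0.13
[0.588, 0.028, 0.252, 6.0] -> [0.0968, 0.004, -0.0012] [-0.01, 0.12, -0.05]
side 5.0
scene 6.666666666666667
wrist 1.25
```

View pics/c2_side.png

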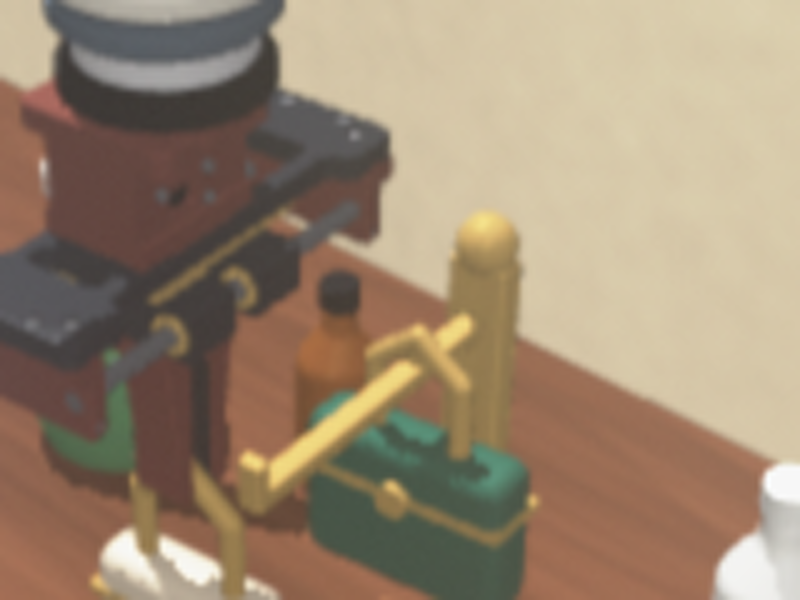

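View pics/c2_scene.png

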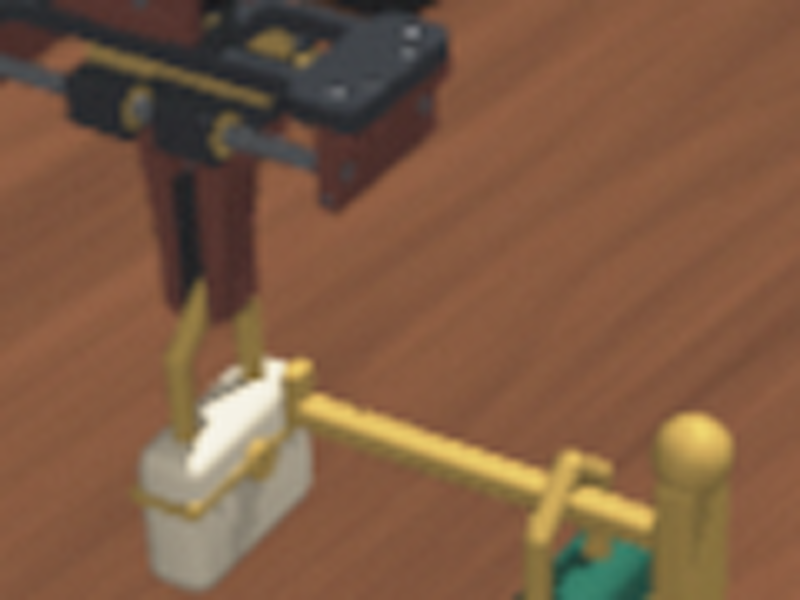

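View pics/c2_wrist.png

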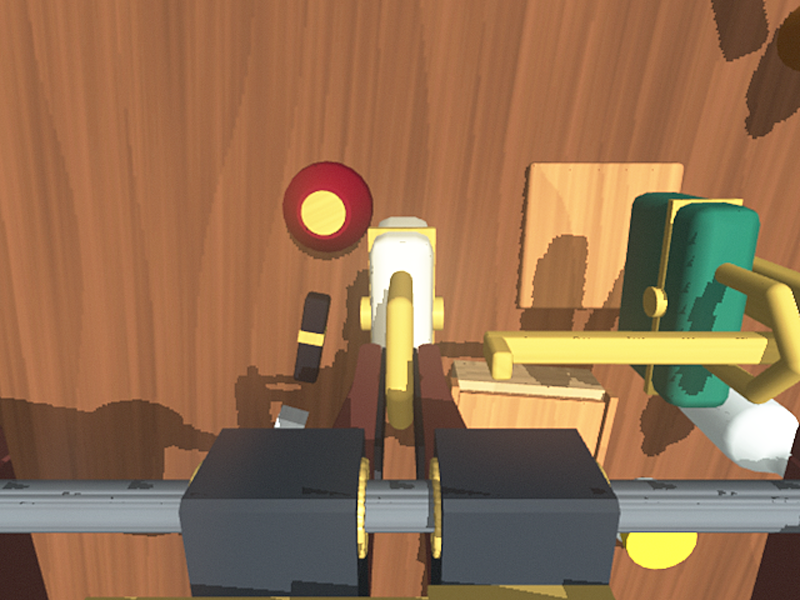

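{"fn": "arm_command", "kwargs": {"moves": [0.008,0.001,0,0,0.1,0,255,0.02,0.001,0,0,0.1,0,255,0.034,0.002,0,0,0.1,0,255,0.048,0.002,0,0,0.1,0,255,0.062,0.003,0,0,0.1,0,255,0.076,0.003,0,0,0.1,0,255,0.088,0.003,0,0,0.1,0,255,0.096,0.003,0,0,0.1,0,255,0.096,0.003,0,0,0.1,0,255,0.096,0.003,0,0,0.1,0,255]}}

```text
t: 18.05
position: [0.5868, 0.0283, 0.4331]
ee_rot: [[0.995, 0.103, 0.0], [0.103, -0.995, 0.0], [0.0, -0.0, -1.0]]
ft_force: [-0.7, -0.7, -0.9]
opening: 0.103
```

```bash
python3 v.py d2 side,280,130,160,120 scene,250,170,120,90
```

```text
side 5.0
scene 6.666666666666667
```

View pics/d2_side.png

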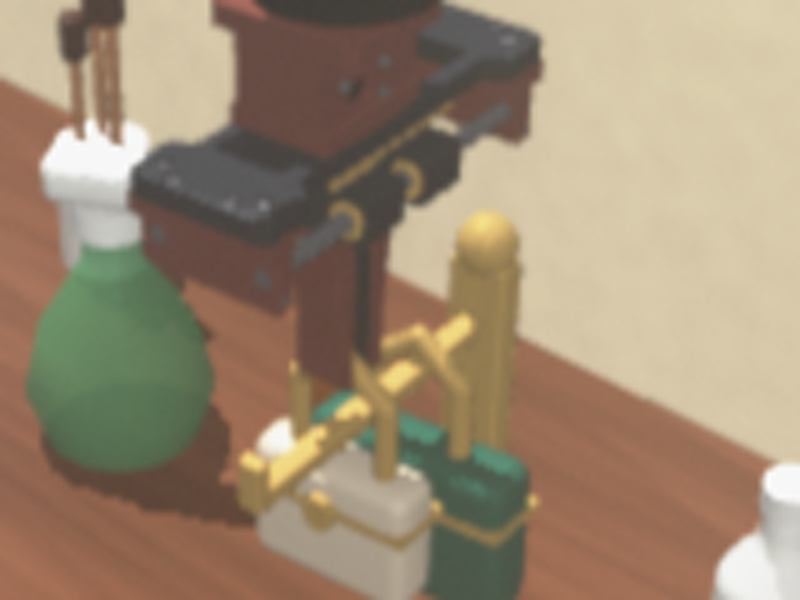

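View pics/d2_scene.png

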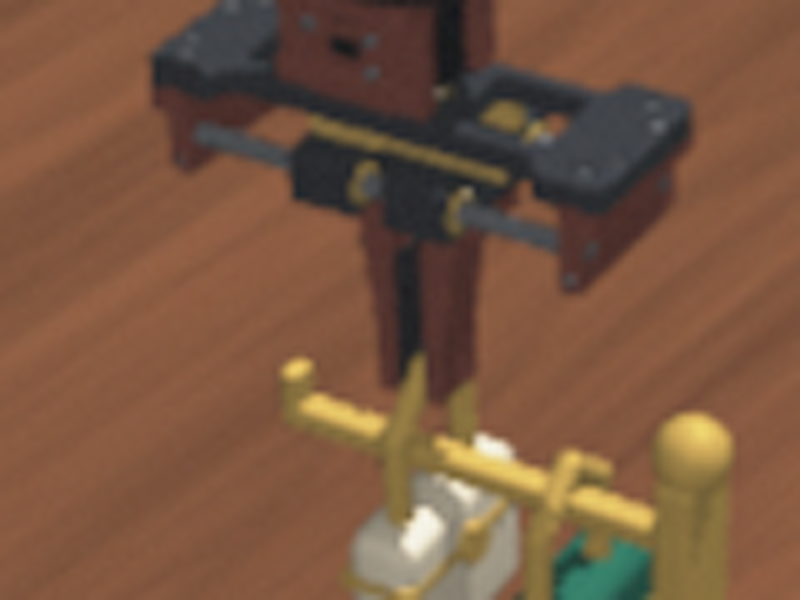

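{"fn": "arm_command", "kwargs": {"moves": [0,0,0.004,0,0,0,255,0,0,0.009,0,0,0,255,0,0,0.014,0,0,0,255,0,0,0.018,0,0,0,255,0,0,0.02,0,0,0,255,0,0,0.021,0,0,0,255,0,0,0.021,0,0,0,255]}}

```text
t: 18.85
position: [0.5868, 0.0283, 0.4121]
ee_rot: [[0.995, 0.103, 0.0], [0.103, -0.995, 0.0], [0.0, -0.0, -1.0]]
ft_force: [0.4, 1.1, -1.8]
opening: 0.108
```

```bash
python3 g.py; python3 v.py e2 side,320,140,120,90
```

```text
t 18.85 tcp [0.5868 0.0283 0.4121] yaw 5.9 open 9.5 F [ 0.4  1.1 -1.8] q6 -0.11
side 6.666666666666667
```

View pics/e2_side.png

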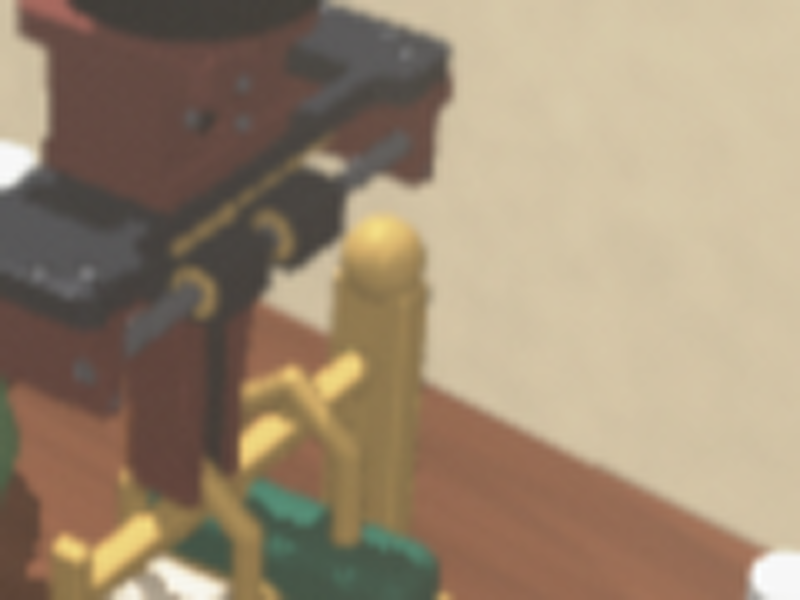

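Close to contact; lower 1.5 mm more, then release and rise.

{"fn": "arm_command", "kwargs": {"moves": [0,0,0.0015,0,0,0,255,0,0,0.0015,0,0,0,255,0,0,0.0015,0,0,0,215,0,0,0.0015,0,0,0,190,0,0,0.001,0,0,0,190,0,0,0,0,0,0,190,0,0,-0.01,0,0,0,190,0,0,-0.025,0,0,0,190,0,0,-0.045,0,0,0,190,0,0,-0.07,0,0,0,190,0,0,-0.07,0,0,0,190]}}

```text
t: 20.0
position: [0.5862, 0.0283, 0.4872]
ee_rot: [[0.995, 0.103, 0.008], [0.103, -0.995, -0.0], [0.008, 0.001, -1.0]]
ft_force: [0.0, -0.4, -0.2]
opening: 0.257
```

```bash
python3 g.py .613 -.163 .12 -89;  python3 v.py f2 side,320,140,120,90 scene,280,190,120,90 
```

```text
t 20.0 tcp [0.5862 0.0283 0.4872] yaw 5.9 open 22.6 F [ 0.  -0.4 -0.2] q6 -0.11
[0.613, -0.163, 0.12, -89.0] -> [0.0055, 0.1929, 0.1854] [-0.35, -0.39, 94.9]
side 6.666666666666667
scene 6.666666666666667
```

View pics/f2_side.png

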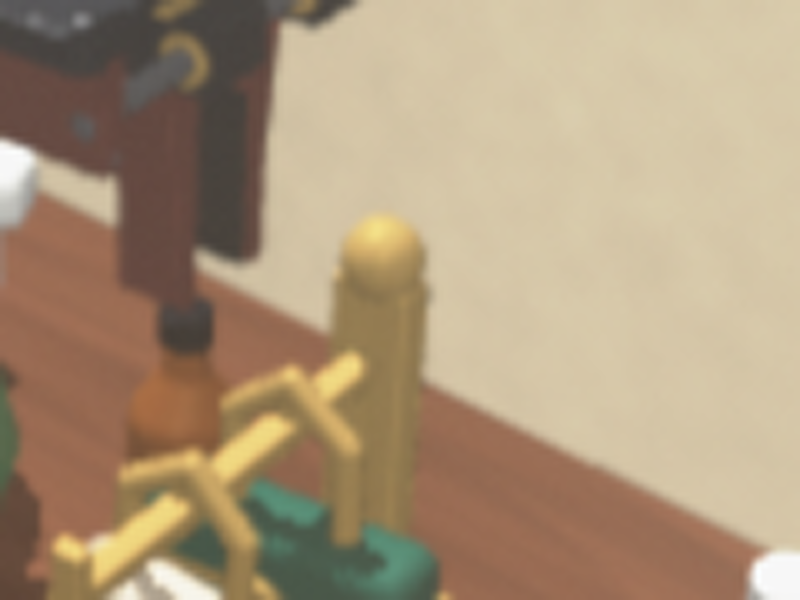

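View pics/f2_scene.png

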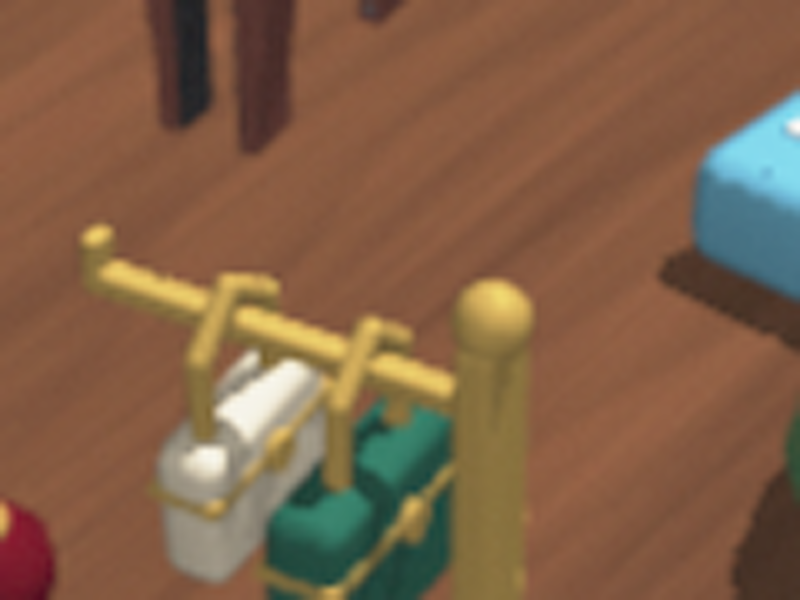

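{"fn": "arm_command", "kwargs": {"moves": [0,0.02,0,0,0,8,150,0,0.05,0,0,0,16,150,0,0.09,0,0,0,24,150,0.002,0.13,0,0,0,32,150,0.004,0.16,0,0,0,40,150,0.005,0.18,0,0,0,48,150,0.005,0.192,0.01,0,0,56,150,0.005,0.193,0.04,0,0,64,150,0.005,0.193,0.08,0,0,72,150,0.005,0.193,0.12,0,0,80,150,0.005,0.193,0.15,0,0,88,150,0.005,0.193,0.165,-0.35,-0.4,94.9,150]}}

```text
t: 21.3
position: [0.6106, -0.1629, 0.3107]
ee_rot: [[0.012, -1.0, -0.016], [-1.0, -0.012, 0.003], [-0.003, 0.016, -1.0]]
ft_force: [-0.1, -0.1, 0.1]
opening: 0.413
```

```bash
python3 g.py .613 -.163 .05 -89;  python3 v.py g2 wrist,0,0,640,480; python3 - <<'E'
from h import *
p=read_camera("wrist"); print(mark_of(p,"cover_grip"),[m["uv"] for m in mark_of(p,"case_in")])
for m in mark_of(p,"cover_grip"): print(onz(p,m["uv"],.06))
E
```

```text
t 21.3 tcp [ 0.6106 -0.1629  0.3107] yaw -89.3 open 36.4 F [-0.1 -0.1  0.1] q6 1.24
[0.613, -0.163, 0.05, -89.0] -> [0.0003, -0.0036, 0.0787] [0.9, 0.17, -0.32]
wrist 1.25
[{'uv': [315.8, 237.9], 'conf': 0.68}] []
[ 0.61046743 -0.15980888  0.06      ]
```

View pics/g2_wrist.png

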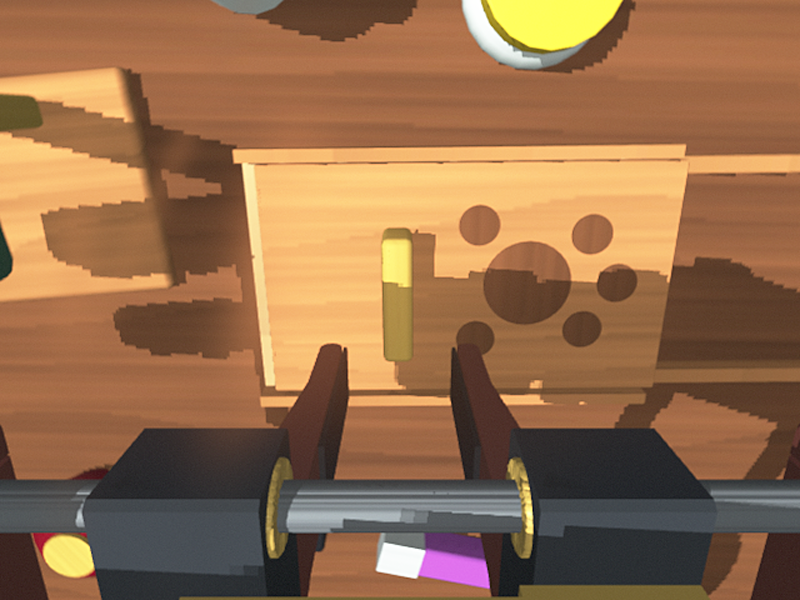

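{"fn": "arm_command", "kwargs": {"moves": [-0.002,0,0.03,0.9,0.17,0.3,150,-0.002,0,0.055,0.9,0.17,0.3,150,-0.002,0,0.07,0.9,0.17,0.3,150,-0.002,0,0.078,0.9,0.17,0.3,150,-0.002,0,0.078,0.9,0.17,0.3,150,-0.002,0,0.078,0.9,0.17,0.3,255,-0.002,0,0.078,0.9,0.17,0.3,255,-0.002,0,0.078,0.9,0.17,0.3,255,-0.002,0,0.078,0.9,0.17,0.3,255,-0.002,0,0.078,0.9,0.17,0.3,255]}}

```text
t: 22.55
position: [0.6113, -0.1612, 0.2405]
ee_rot: [[0.013, -1.0, 0.01], [-1.0, -0.013, -0.003], [0.003, -0.01, -1.0]]
ft_force: [-0.4, 0.0, 4.3]
opening: 0.162
```

```bash
python3 g.py .6145 -.345 .0515 -88.8
```

```text
t 22.55 tcp [ 0.6113 -0.1612  0.2405] yaw -89.3 open 14.3 F [-0.4  0.   4.3] q6 1.25
[0.6145, -0.345, 0.0515, -88.8] -> [0.1838, -0.0008, 0.0076] [-0.58, -0.19, -0.48]
```

```bash
python3 - <<'E'
from workcell import *
o=get_obs(); print(o["joint_pos"].round(3),o["joint_velocities"].round(3),o["joint_torque"].round(1),o["wrist_torque"])
E
python3 v.py h2 side,340,200,160,120 scene,200,250,160,120; python3 g.py
```

```text
[-0.312  0.201  1.401  0.     1.529  1.247] [-0.001  0.001 -0.     0.002  0.001  0.001] [ -0.3 -46.1 -37.7  -0.   -0.1   0.3] [0.12275609 0.13912403 0.29608552]
side 5.0
scene 5.0
t 22.65 tcp [ 0.6113 -0.1612  0.2405] yaw -89.3 open 13.6 F [-0.7  0.   5.6] q6 1.25
```

View pics/h2_side.png

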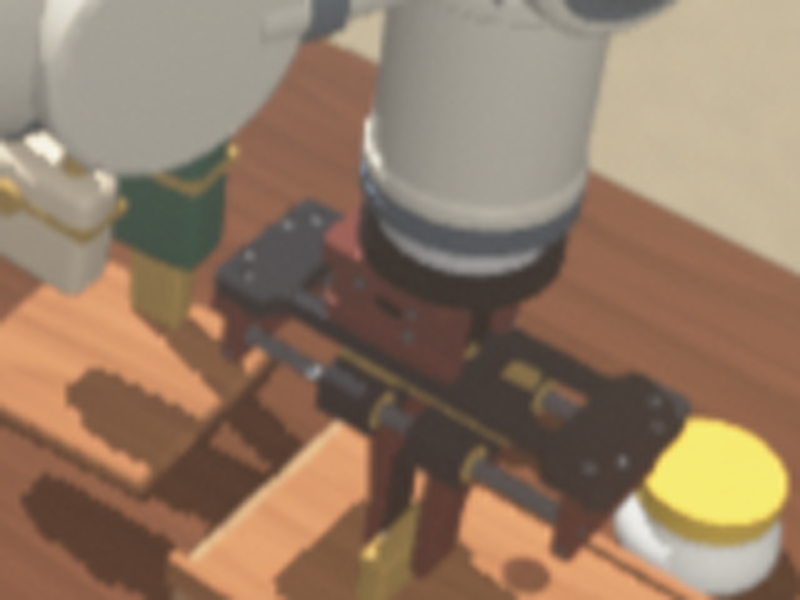

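View pics/h2_scene.png

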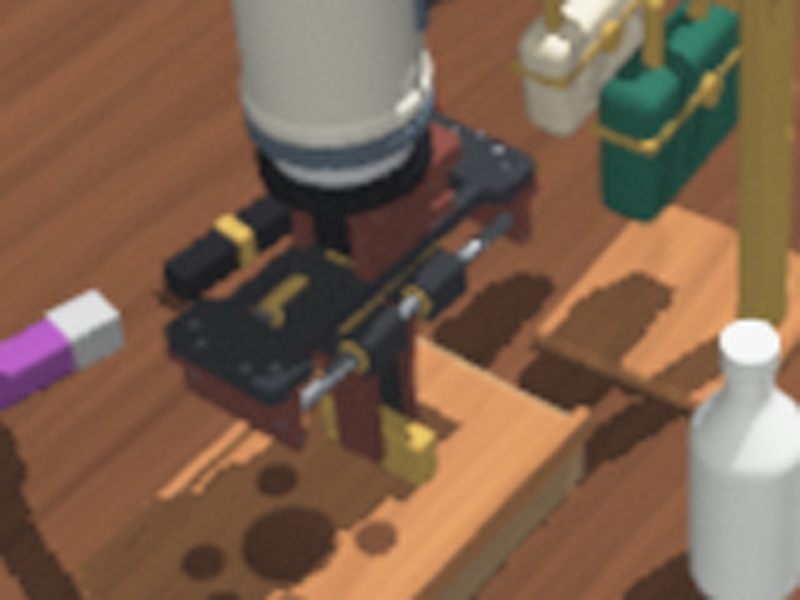

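{"fn": "arm_command", "kwargs": {"moves": [0.005,0,0,-0.3,0,0,255,0.02,0,0,-0.6,0,-0.4,255,0.04,0,0,-0.6,0,-0.4,255,0.06,0,0,-0.6,0,-0.4,255,0.08,0,0,-0.6,0,-0.4,255,0.1,0,0,-0.6,0,-0.4,255,0.12,-0.001,0,-0.6,0,-0.4,255,0.14,-0.001,0,-0.6,0,-0.4,255,0.155,-0.001,0,-0.6,0,-0.4,255,0.165,-0.001,0,-0.6,0,-0.4,255,0.17,-0.001,0,-0.6,0,-0.4,255,0.17,-0.001,0,-0.6,0,-0.4,255]}}

```text
t: 23.85
position: [0.6163, -0.3315, 0.2406]
ee_rot: [[0.02, -1.0, 0.007], [-1.0, -0.02, -0.004], [0.004, -0.006, -1.0]]
ft_force: [14.0, -1.3, -0.7]
opening: 0.156
```

```bash
python3 g.py; python3 v.py i2 side,340,200,260,195 wrist,0,0,640,480;python3 g.py
```

```text
t 23.85 tcp [ 0.6163 -0.3315  0.2406] yaw -88.9 open 13.7 F [14.  -1.3 -0.7] q6 1.01
side 3.076923076923077
wrist 1.25
t 23.95 tcp [ 0.6163 -0.3313  0.2406] yaw -88.9 open 13.5 F [13.7 -2.3 -0.5] q6 1.01
```

View pics/i2_side.png

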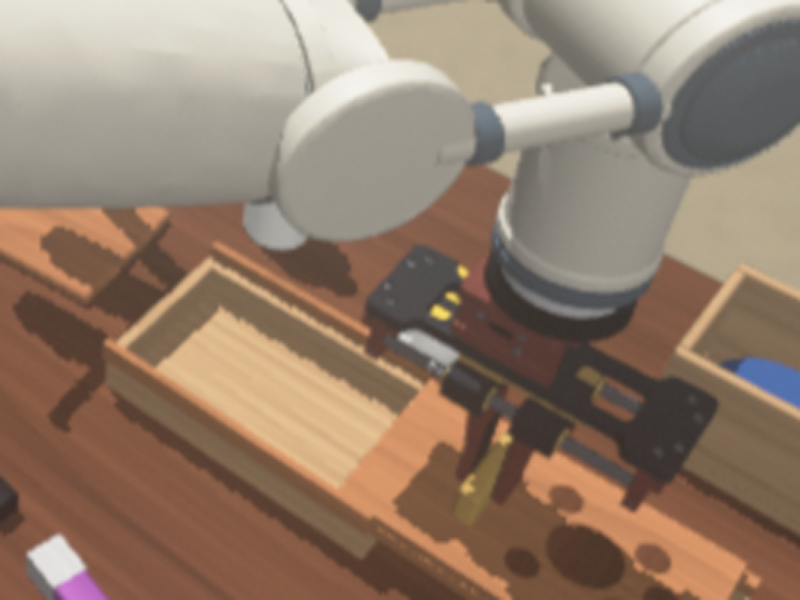

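View pics/i2_wrist.png

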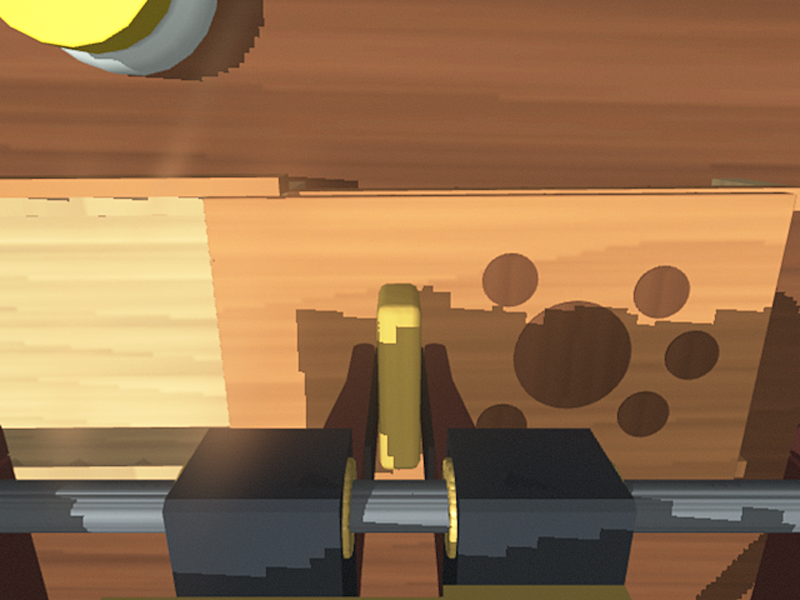

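{"fn": "arm_command", "kwargs": {"moves": [0.003,-0.001,0,0,0,0,255,0.006,-0.002,0,0,0,0,255,0.009,-0.002,0,0,0,0,255,0.012,-0.002,0,0,0,0,255,0.014,-0.002,0,0,0,0.5,255,0.014,-0.002,0,0,0,0.5,255]}}

```text
t: 24.55
position: [0.6178, -0.341, 0.2405]
ee_rot: [[0.015, -1.0, -0.001], [-1.0, -0.015, 0.007], [-0.007, 0.001, -1.0]]
ft_force: [1.9, 18.4, 8.5]
opening: 0.158
```

{"fn": "arm_command", "kwargs": {"moves": [-0.003,0,0,0,0,0,255,-0.004,0,0,0,0,0,150,-0.004,0,0,0,0,0,150,-0.004,0,0,0,0,0,150,-0.004,0,-0.02,0,0,0,150,-0.004,0,-0.045,0,0,0,150,-0.004,0,-0.08,0,0,0,150,-0.004,0,-0.11,0,0,0,150,-0.004,0,-0.11,0,0,0,150,-0.004,0,-0.11,0,0,0,150]}}

```text
t: 25.55
position: [0.6163, -0.3414, 0.35]
ee_rot: [[0.009, -1.0, -0.002], [-1.0, -0.009, -0.004], [0.004, 0.002, -1.0]]
ft_force: [0.1, 0.0, -0.8]
opening: 0.412
```

```bash
cat > s4.py <<'E'
from h import *
a=read_camera("scene");b=read_camera("side")
out={}
for n,ua,ub in [("lipstick_mid",(245,301),(329,354)),("atomiser_mid",(205,323),(369,400)),("compact_mid",(162,346),(409.6,455.6))]:
    X,e=tri([(a,np.array(ua)),(b,np.array(ub))])
    mk=[]
    for p,u in((a,ua),(b,ub)):
        for c in cut_out(p,n):
            if np.hypot(*(np.array(c["uv"])-u))<60: mk.append((p,c["region"].astype(float)));break
    if mk:
        v,c=fit(n,mk,X[:2]); print(n,len(mk),v[:2].round(4),np.degrees(v[2]).round(1),round(c,3)); out[n]=v
cv2.imwrite("pics/s4a.png",a["color"]);cv2.imwrite("pics/s4b.png",b["color"])
E
python3 s4.py; python3 g.py .4227 -.0757 .10 -6
```

```text
lipstick_mid 2 [ 0.4244 -0.0729] 84.1 0.445
atomiser_mid 1 [ 0.401  -0.1973] 74.6 0.133
compact_mid 1 [ 0.3589 -0.3219] -25.1 0.592
t 25.95 tcp [ 0.6166 -0.3408  0.3487] yaw -89.4 open 36.5 F [ 0.7 -0.3  0.8] q6 1.01
[0.4227, -0.0757, 0.1, -6.0] -> [-0.2672, 0.1909, 0.0669] [0.25, 0.06, -83.41]
```

View pics/s4b.png

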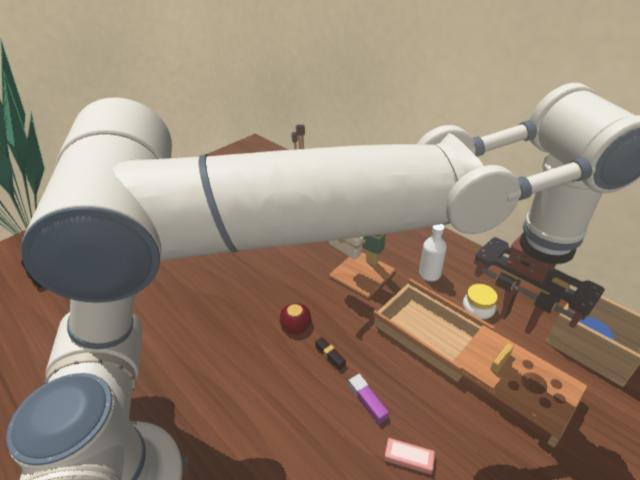

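View pics/s4a.png

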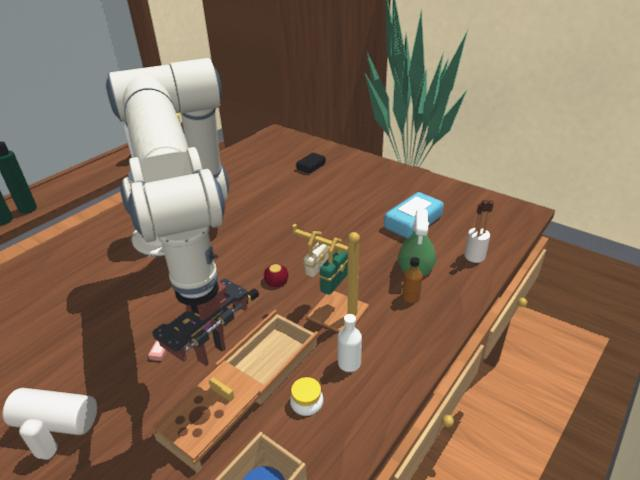

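{"fn": "arm_command", "kwargs": {"moves": [-0.02,0.015,0,0,0,-8,130,-0.05,0.04,0,0,0,-16,130,-0.08,0.065,0,0,0,-24,130,-0.11,0.09,0,0,0,-32,130,-0.14,0.115,0,0,0,-40,130,-0.17,0.14,0,0,0,-48,130,-0.2,0.16,0,0,0,-56,130,-0.225,0.175,0.01,0,0,-64,130,-0.25,0.185,0.02,0,0,-71,130,-0.262,0.189,0.03,0,0,-78,130,-0.267,0.191,0.04,0,0,-83.4,130,-0.267,0.191,0.04,0,0,-83.4,130]}}

```text
t: 27.15
position: [0.4222, -0.0752, 0.3082]
ee_rot: [[0.995, -0.103, -0.004], [-0.103, -0.995, -0.002], [-0.004, 0.003, -1.0]]
ft_force: [-1.1, 0.6, 0.4]
opening: 0.492
```

```bash
python3 w.py lipstick_mid .4227 -.0757 84 fit w4;python3 g.py
```

```text
fit [ 0.4248 -0.0763] 85.1 0.093 0.79
27.25 [ 0.4227 -0.076   0.3097]
t 27.25 tcp [ 0.4227 -0.076   0.3097] yaw -6.1 open 43.3 F [ 0.6  0.1 -0.9] q6 -0.15
```

View pics/w4.png

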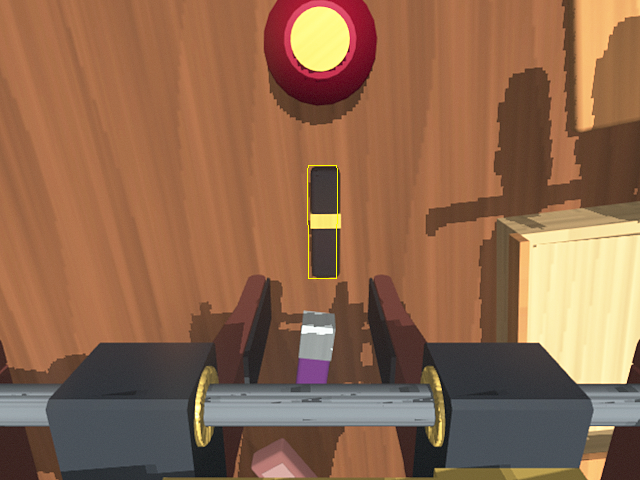

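{"fn": "arm_command", "kwargs": {"moves": [0.002,0,0.025,0,0,-1,130,0.002,0,0.06,0,0,-1,130,0.002,0,0.09,0,0,-1,130,0.002,0,0.11,0,0,-1,130,0.002,0,0.122,0,0,-1,130,0.002,0,0.122,0,0,-1,130,0.002,0,0.122,0,0,-1,255,0.002,0,0.122,0,0,-1,255,0.002,0,0.122,0,0,-1,255,0.002,0,0.122,0,0,-1,255,0.002,0,0.122,0,0,-1,255,0.002,0,0.122,0,0,-1,255]}}

```text
t: 28.45
position: [0.4249, -0.0766, 0.1887]
ee_rot: [[0.996, -0.087, -0.0], [-0.087, -0.996, -0.003], [0.0, 0.003, -1.0]]
ft_force: [0.3, -0.2, 5.7]
opening: 0.224
```

```bash
cat > pl.py <<'E'
# case placing targets: y offset in case -> world
import numpy as np
c=np.array([.6126,-.1911]);a=np.radians(2)
for y in(.060,.012,-.038): print(y,(c+y*np.array([-np.sin(a),np.cos(a)])).round(4))
E
python3 pl.py; python3 g.py .6105 -.1311 .12 -88
```

```text
0.06 [ 0.6105 -0.1311]
0.012 [ 0.6122 -0.1791]
-0.038 [ 0.6139 -0.2291]
t 28.45 tcp [ 0.4249 -0.0766  0.1887] yaw -5.0 open 19.7 F [ 0.3 -0.2  5.7] q6 -0.17
[0.6105, -0.1311, 0.12, -88.0] -> [0.1897, 0.0385, -0.1132] [0.15, -0.15, 83.0]
```

{"fn": "arm_command", "kwargs": {"moves": [0,0,-0.02,0,0,0,255,0,0.005,-0.05,0,0,0,255,0.005,0.02,-0.085,0,0,7,255,0.02,0.04,-0.11,0,0,14,255,0.035,0.06,-0.113,0,0,21,255,0.05,0.08,-0.113,0,0,28,255,0.07,0.1,-0.113,0,0,36,255,0.09,0.106,-0.113,0,0,44,255,0.11,0.1,-0.113,0,0,52,255,0.13,0.09,-0.113,0,0,60,255,0.15,0.075,-0.113,0,0,68,255,0.165,0.06,-0.113,0,0,76,255]}}

```text
t: 29.65
position: [0.5847, -0.15, 0.2993]
ee_rot: [[0.15, -0.989, -0.004], [-0.989, -0.15, -0.002], [0.002, 0.004, -1.0]]
ft_force: [-1.0, 0.2, 0.2]
opening: 0.228
```

{"fn": "arm_command", "kwargs": {"moves": [0,0,0,0,0,7,255,0,0,0,0,0,7,255,0,0,0,0,0,7,255]}}

```text
t: 29.95
position: [0.5837, -0.1503, 0.2998]
ee_rot: [[0.038, -0.999, -0.003], [-0.999, -0.038, -0.003], [0.002, 0.003, -1.0]]
ft_force: [0.4, -0.3, 0.2]
opening: 0.225
```

```bash
python3 g.py .6105 -.1311 .12 -88 .6105 -.1311 .0155 -88; python3 v.py j2 wrist,0,0,640,480
```

```text
t 29.95 tcp [ 0.5837 -0.1503  0.2998] yaw -87.8 open 19.8 F [ 0.4 -0.3  0.2] q6 1.22
[0.6105, -0.1311, 0.12, -88.0] -> [-0.0182, -0.0275, -0.0024] [0.19, -0.14, 0.19]
[0.6105, -0.1311, 0.0155, -88.0] -> [-0.0184, -0.0279, 0.1021] [0.19, -0.14, 0.19]
wrist 1.25
```

View pics/j2_wrist.png

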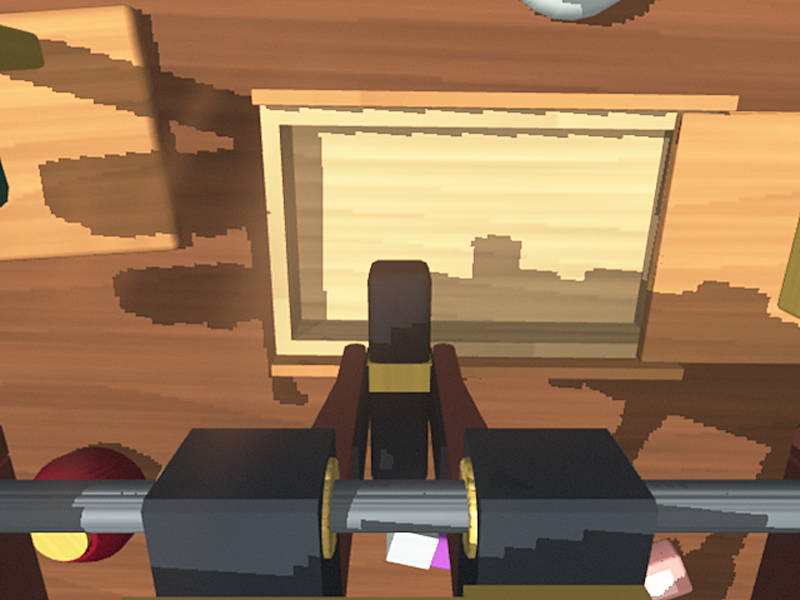

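```bash
python3 - <<'E'
from h import *
p=read_camera("wrist")
for n,uv,z in(("far inner L",(281,126),.038),("near inner L",(293,341),.038),("strip far L",(253,92),.05),("strip near L",(272,370),.05),("strip far R",(738,98),.05),("strip near R",(683,374),.05)): print(n,onz(p,(uv[0]/1.25,uv[1]/1.25),z).round(4))
c=np.array([.6126,-.1911]);a=np.radians(2);R=np.array([[np.cos(a),-np.sin(a)],[np.sin(a),np.cos(a)]])
for q in((.053,.095),(-.053,.095)): print(R@q+c)
for q in((.064,.103),(-.064,.103)): print("strip",R@q+c)
E
```

```text
far inner L [ 0.663  -0.0945  0.038 ]
near inner L [ 0.5572 -0.0972  0.038 ]
strip far L [ 0.6764 -0.0857  0.05  ]
strip near L [ 0.5464 -0.0888  0.05  ]
strip far R [ 0.6818 -0.2915  0.05  ]
strip near R [ 0.5516 -0.295   0.05  ]
[ 0.66225226 -0.0943082 ]
[ 0.55631683 -0.09800754]
strip [ 0.67296636 -0.08592918]
strip [ 0.54504434 -0.09039631]
```

{"fn": "arm_command", "kwargs": {"moves": [-0.01,-0.015,0,0,0,0,255,-0.018,-0.028,0.01,0,0,0,255,-0.018,-0.029,0.03,0,0,0,255,-0.018,-0.029,0.055,0,0,0,255,-0.018,-0.029,0.075,0,0,0,255,-0.018,-0.029,0.09,0,0,0,255,-0.018,-0.029,0.098,0,0,0,255,-0.018,-0.029,0.102,0,0,0,255,-0.018,-0.029,0.102,0,0,0,255]}}

```text
t: 30.95
position: [0.612, -0.1317, 0.1984]
ee_rot: [[0.035, -0.999, -0.002], [-0.999, -0.035, -0.003], [0.003, 0.002, -1.0]]
ft_force: [-0.3, 0.3, -0.1]
opening: 0.229
```

```bash
python3 g.py; python3 v.py k2 wrist,0,0,640,480
```

```text
t 30.95 tcp [ 0.612  -0.1317  0.1984] yaw -88.0 open 20.2 F [-0.3  0.3 -0.1] q6 1.27
wrist 1.25
```

View pics/k2_wrist.png

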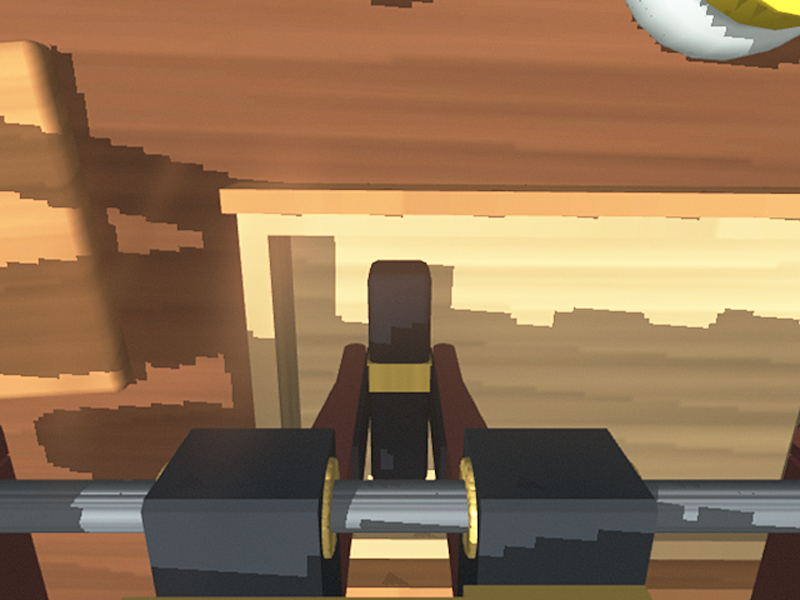

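{"fn": "arm_command", "kwargs": {"moves": [0,0,0.001,0,0,0,255,0,0,0.001,0,0,0,162,0,0,0.001,0,0,0,162,0,0,0.001,0,0,0,162,0,0,-0.015,0,0,0,162,0,0,-0.04,0,0,0,162,0,0,-0.07,0,0,0,150,0,0,-0.1,0,0,0,150,0,0,-0.11,0,0,0,150,0,0,-0.11,0,0,0,150]}}

```text
t: 32.0
position: [0.6125, -0.1314, 0.3112]
ee_rot: [[0.035, -0.999, 0.002], [-0.999, -0.035, -0.004], [0.004, -0.002, -1.0]]
ft_force: [0.7, 0.5, -0.1]
opening: 0.409
```

```bash
python3 g.py .401 -.1973 .12 -12;python3 v.py l2 side,180,200,450,280; python3 s4.py
```

```text
t 32.0 tcp [ 0.6125 -0.1314  0.3112] yaw -88.0 open 36.0 F [ 0.7  0.5 -0.1] q6 1.27
[0.401, -0.1973, 0.12, -12.0] -> [0.0585, 0.2137, 0.0089] [0.04, -0.29, -76.0]
side 1.7777777777777777
lipstick_mid 2 [ 0.4234 -0.076 ] 0.0 1.0
atomiser_mid 2 [ 0.4009 -0.1971] 77.4 0.141
compact_mid 2 [ 0.3709 -0.3133] 120.7 0.193
```

View pics/l2_side.png

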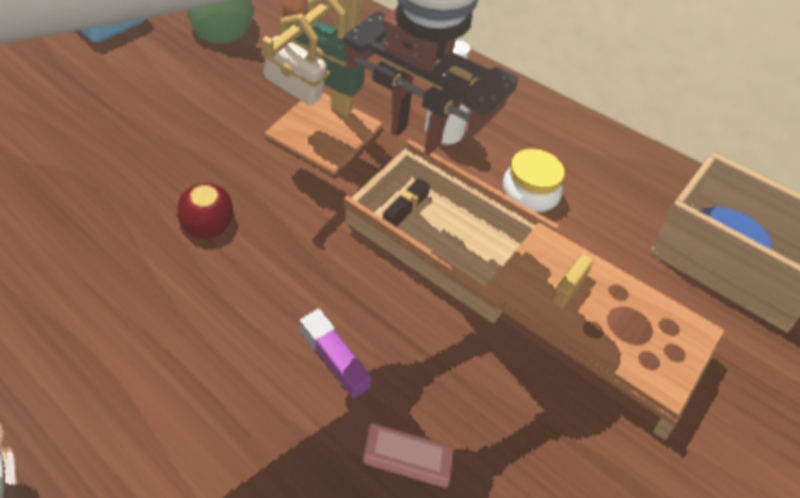

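{"fn": "arm_command", "kwargs": {"moves": [0.02,0.02,0,0,0,-3,140,0.035,0.05,0,0,0,-9,140,0.045,0.08,0,0,0,-17,140,0.05,0.11,0,0,0,-25,140,0.055,0.14,0,0,0,-33,140,0.0585,0.165,0,0,0,-41,140,0.0585,0.19,0,0,0,-49,140,0.0585,0.205,0,0,0,-57,140,0.0585,0.2137,0,0,0,-65,140,0.0585,0.2137,0,0,0,-73,140,0.0585,0.2137,0,0,0,-75.4,140,0.0585,0.2137,0,0,0,-75.4,140]}}

```text
t: 33.65
position: [0.4005, -0.1972, 0.3088]
ee_rot: [[0.976, -0.218, -0.002], [-0.218, -0.976, -0.003], [-0.002, 0.003, -1.0]]
ft_force: [-0.2, 0.5, -0.6]
opening: 0.45
```

```bash
python3 w.py atomiser_mid .4009 -.1971 77.4 fit w5;python3 g.py .4009 -.1971 .007 -12.6
```

```text
fit [ 0.4023 -0.1968] 77.5 0.044 0.67
33.75 [ 0.4006 -0.1972  0.3088]
t 33.75 tcp [ 0.4006 -0.1972  0.3088] yaw -12.7 open 39.7 F [ 0.2 -0.   0.8] q6 -0.31
[0.4009, -0.1971, 0.007, -12.6] -> [0.0004, -0.0005, 0.1198] [0.18, 0.1, -0.09]
```

View pics/w5.png

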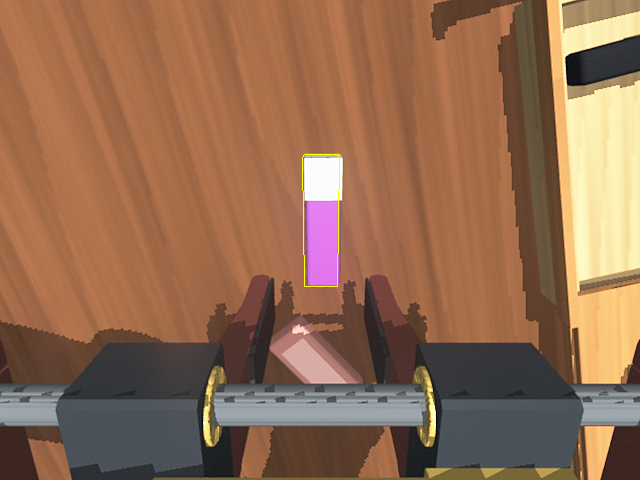

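{"fn": "arm_command", "kwargs": {"moves": [0.0015,0,0.025,0,0,0,140,0.0015,-0.001,0.06,0,0,0,140,0.0015,-0.001,0.09,0,0,0,140,0.0015,-0.001,0.11,0,0,0,140,0.0015,-0.001,0.12,0,0,0,140,0.0015,-0.001,0.12,0,0,0,140,0.0015,-0.001,0.12,0,0,0,255,0.0015,-0.001,0.12,0,0,0,255,0.0015,-0.001,0.12,0,0,0,255,0.0015,-0.001,0.12,0,0,0,255,0.0015,-0.001,0.12,0,0,0,255]}}

```text
t: 34.85
position: [0.4026, -0.1971, 0.1904]
ee_rot: [[0.976, -0.218, 0.0], [-0.218, -0.976, -0.004], [0.001, 0.004, -1.0]]
ft_force: [-0.2, 1.3, 6.8]
opening: 0.272
```

```bash
python3 g.py .613 -.1793 .11 -88.3
```

```text
t 34.85 tcp [ 0.4026 -0.1971  0.1904] yaw -12.6 open 23.9 F [-0.2  1.3  6.8] q6 -0.31
[0.613, -0.1793, 0.11, -88.3] -> [0.2016, -0.0629, -0.1017] [0.16, -0.2, 75.69]
```

{"fn": "arm_command", "kwargs": {"moves": [0,0,-0.02,0,0,0,255,0,0,-0.05,0,0,0,255,0.01,0,-0.085,0,0,7,255,0.03,-0.01,-0.102,0,0,14,255,0.055,-0.02,-0.102,0,0,21,255,0.08,-0.03,-0.102,0,0,28,255,0.105,-0.04,-0.102,0,0,36,255,0.13,-0.045,-0.102,0,0,44,255,0.155,-0.05,-0.102,0,0,52,255,0.175,-0.056,-0.102,0,0,60,255,0.19,-0.06,-0.102,0,0,68,255,0.2,-0.062,-0.102,0,0,75.5,255]}}

```text
t: 36.05
position: [0.612, -0.1795, 0.2895]
ee_rot: [[0.028, -1.0, -0.003], [-1.0, -0.028, -0.002], [0.002, 0.003, -1.0]]
ft_force: [-0.7, 0.2, 0.1]
opening: 0.266
```

{"fn": "arm_command", "kwargs": {"moves": [0,0,0,0,0,0,255,0,0,0,0,0,0,255,0,0,0,0,0,0,255]}}

```text
t: 36.35
position: [0.6105, -0.1798, 0.2902]
ee_rot: [[0.035, -0.999, -0.003], [-0.999, -0.035, -0.003], [0.003, 0.003, -1.0]]
ft_force: [0.6, 0.6, -0.4]
opening: 0.272
```

```bash
python3 g.py .613 -.1793 .0165 -88.3;python3 v.py m2 wrist,0,0,640,480
```

```text
t 36.35 tcp [ 0.6105 -0.1798  0.2902] yaw -88.0 open 23.9 F [ 0.6  0.6 -0.4] q6 1.2
[0.613, -0.1793, 0.0165, -88.3] -> [-0.0007, -0.0027, 0.0917] [0.16, -0.15, 0.33]
wrist 1.25
```

View pics/m2_wrist.png

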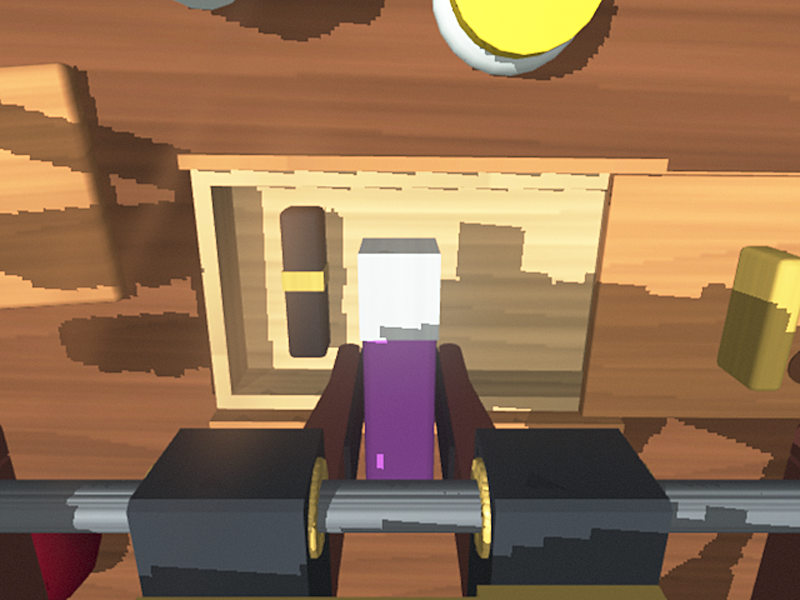

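{"fn": "arm_command", "kwargs": {"moves": [-0.001,-0.0025,0.01,0,0,0.3,255,-0.001,-0.0025,0.03,0,0,0.3,255,-0.001,-0.0025,0.05,0,0,0.3,255,-0.001,-0.0025,0.062,0,0,0.3,255,-0.001,-0.0025,0.074,0,0,0.3,255,-0.001,-0.0025,0.084,0,0,0.3,255,-0.001,-0.0025,0.09,0,0,0.3,255,-0.001,-0.0025,0.092,0,0,0.3,255,-0.001,-0.0025,0.092,0,0,0.3,255]}}

```text
t: 37.3
position: [0.6134, -0.179, 0.1988]
ee_rot: [[0.028, -1.0, -0.001], [-1.0, -0.028, -0.003], [0.003, 0.002, -1.0]]
ft_force: [-0.2, -0.1, -1.4]
opening: 0.268
```

```bash
python3 g.py; python3 v.py n2 wrist,0,0,640,480
```

```text
t 37.3 tcp [ 0.6134 -0.179   0.1988] yaw -88.4 open 23.6 F [-0.2 -0.1 -1.4] q6 1.21
wrist 1.25
```

View pics/n2_wrist.png

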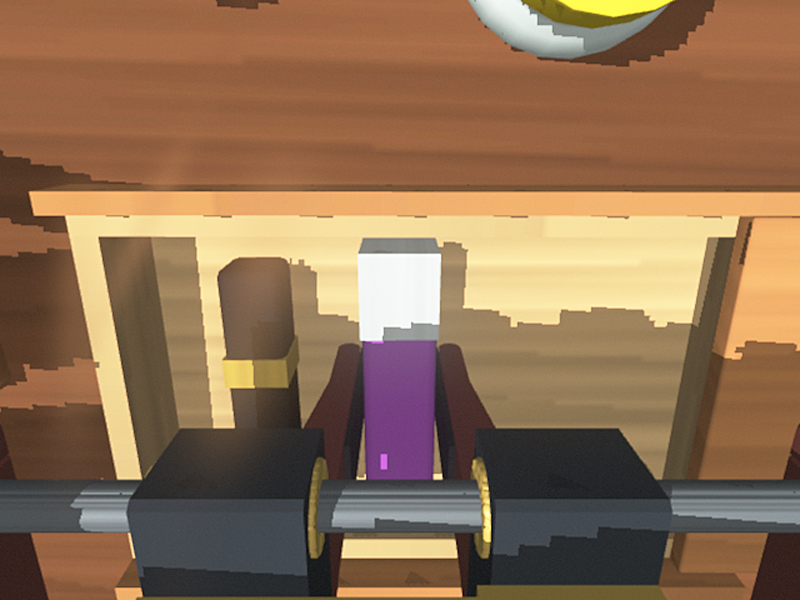

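Inside the walls with room. Release (to about 33 mm) and rise.

{"fn": "arm_command", "kwargs": {"moves": [0,0,0.001,0,0,0,255,0,0,0.001,0,0,0,160,0,0,0.001,0,0,0,160,0,0,0.001,0,0,0,160,0,0,-0.015,0,0,0,160,0,0,-0.04,0,0,0,160,0,0,-0.07,0,0,0,150,0,0,-0.1,0,0,0,150,0,0,-0.11,0,0,0,120,0,0,-0.11,0,0,0,120]}}

```text
t: 38.35
position: [0.6138, -0.1787, 0.3112]
ee_rot: [[0.028, -1.0, 0.002], [-1.0, -0.028, -0.004], [0.004, -0.002, -1.0]]
ft_force: [0.9, -0.4, -0.6]
opening: 0.525
```

```bash
python3 s4.py;python3 g.py .371 -.3135 .12 30.8 .371 -.3135 .12 -149.2
```

```text
lipstick_mid 1 [ 0.4234 -0.076 ] 0.0 1.0
compact_mid 2 [ 0.372  -0.3124] 121.0 0.188
t 38.75 tcp [ 0.6134 -0.1786  0.3069] yaw -88.4 open 46.5 F [-0.1 -0.8  0.3] q6 1.21
[0.371, -0.3135, 0.12, 30.8] -> [0.1281, 0.2461, 0.0062] [0.27, 0.19, -119.21]
[0.371, -0.3135, 0.12, -149.2] -> [0.1281, 0.2461, 0.0062] [0.17, -0.23, 60.79]
```

View pics/s4b.png

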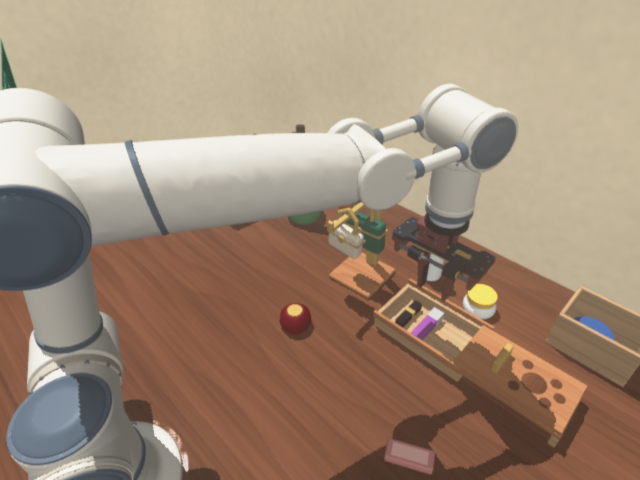

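{"fn": "arm_command", "kwargs": {"moves": [0.01,0.03,0,0,0,7,93,0.025,0.06,0,0,0,14,93,0.04,0.09,0,0,0,21,93,0.06,0.12,0,0,0,28,93,0.075,0.15,0,0,0,35,93,0.09,0.18,0,0,0,42,93,0.105,0.21,0,0,0,49,93,0.12,0.235,0,0,0,56,93,0.128,0.246,0,0,0,60.5,93,0.128,0.246,0,0,0,60.5,93,0.128,0.246,0,0,0,60.5,93,0.128,0.246,0,0,0,60.5,93]}}

```text
t: 39.95
position: [0.3718, -0.313, 0.309]
ee_rot: [[-0.855, -0.519, -0.002], [-0.519, 0.855, -0.002], [0.003, -0.001, -1.0]]
ft_force: [0.8, 0.2, -0.5]
opening: 0.632
```

```bash
python3 w.py compact_mid .372 -.3130 121 fit w6;python3 g.py .372 -.3130 .006 -149
```

```text
fit [ 0.3713 -0.3134] 117.8 0.068 0.61
40.05 [ 0.3719 -0.3129  0.309 ]
t 40.05 tcp [ 0.3719 -0.3129  0.309 ] yaw -148.8 open 56.1 F [-0.2  0.5  0.1] q6 1.83
[0.372, -0.313, 0.006, -149.0] -> [-0.0005, -0.0, 0.121] [-0.05, -0.19, 0.23]
```

View pics/w6.png

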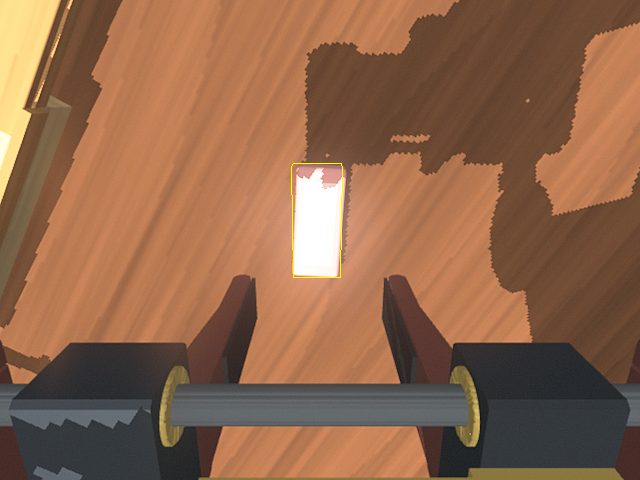

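{"fn": "arm_command", "kwargs": {"moves": [0,0,0.025,0,0,0.5,93,0,0,0.06,0,0,0.5,93,0,0,0.09,0,0,0.5,93,0,0,0.11,0,0,0.5,93,0,0,0.121,0,0,0.5,93,0,0,0.121,0,0,0.5,93,0,0,0.121,0,0,0.5,255,0,0,0.121,0,0,0.5,255,0,0,0.121,0,0,0.5,255,0,0,0.121,0,0,0.5,255,0,0,0.121,0,0,0.5,255]}}

```text
t: 41.15
position: [0.3713, -0.314, 0.1896]
ee_rot: [[-0.861, -0.509, -0.0], [-0.509, 0.861, -0.004], [0.002, -0.004, -1.0]]
ft_force: [0.2, 1.2, 5.0]
opening: 0.387
```

```bash
python3 g.py .6144 -.2293 .12 -88.3
```

```text
t 41.15 tcp [ 0.3713 -0.314   0.1896] yaw -149.4 open 34.1 F [0.2 1.2 5. ] q6 1.84
[0.6144, -0.2293, 0.12, -88.3] -> [-0.2521, -0.0512, -0.1128] [-0.11, -0.24, -61.11]
```

{"fn": "arm_command", "kwargs": {"moves": [0,0,-0.02,0,0,0,255,0,0,-0.05,0,0,0,255,-0.01,0,-0.085,0,0,-5,255,-0.035,-0.01,-0.11,0,0,-11,255,-0.065,-0.02,-0.113,0,0,-18,255,-0.1,-0.03,-0.113,0,0,-25,255,-0.135,-0.035,-0.113,0,0,-32,255,-0.17,-0.04,-0.113,0,0,-39,255,-0.2,-0.045,-0.113,0,0,-46,255,-0.23,-0.05,-0.113,0,0,-53,255,-0.247,-0.051,-0.113,0,0,-59,255,-0.252,-0.051,-0.113,0,0,-61,255]}}

```text
t: 42.35
position: [0.6152, -0.228, 0.2993]
ee_rot: [[0.032, -0.999, -0.004], [-0.999, -0.032, -0.002], [0.002, 0.004, -1.0]]
ft_force: [-0.0, 0.4, -0.7]
opening: 0.385
```

{"fn": "arm_command", "kwargs": {"moves": [0,0,0,0,0,0,255,0,0,0,0,0,0,255,0,0,0,0,0,0,255]}}

```text
t: 42.65
position: [0.6133, -0.2297, 0.3006]
ee_rot: [[0.025, -1.0, -0.002], [-1.0, -0.025, -0.003], [0.003, 0.002, -1.0]]
ft_force: [-0.3, -0.1, -0.6]
opening: 0.386
```

```bash
python3 g.py .6144 -.2293 .0155 -88.3;python3 v.py o2 wrist,0,0,640,480
```

```text
t 42.65 tcp [ 0.6133 -0.2297  0.3006] yaw -88.5 open 34.0 F [-0.3 -0.1 -0.6] q6 1.14
[0.6144, -0.2293, 0.0155, -88.3] -> [-0.0007, -0.0014, 0.1031] [0.14, -0.17, -0.24]
wrist 1.25
```

View pics/o2_wrist.png

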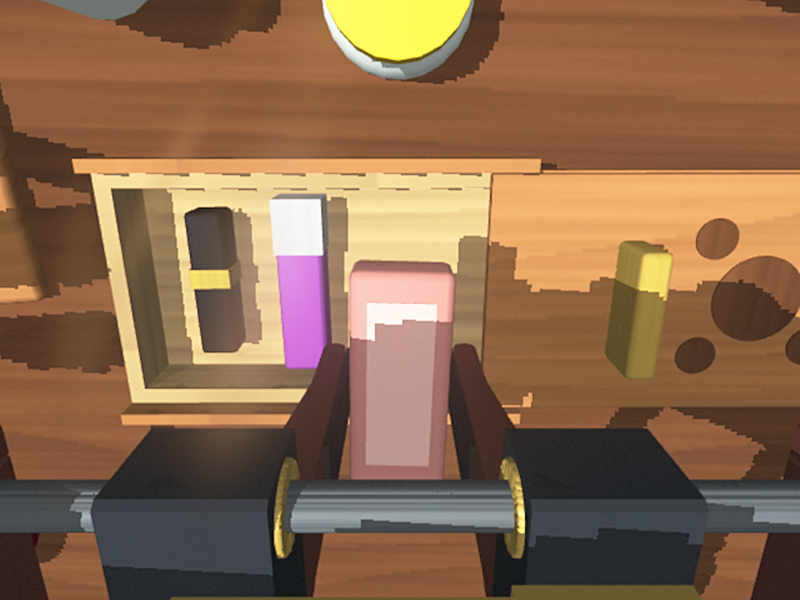

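{"fn": "arm_command", "kwargs": {"moves": [0.001,-0.001,0.015,0,0,0,255,0.001,-0.001,0.035,0,0,0,255,0.001,-0.001,0.055,0,0,0,255,0.001,-0.001,0.072,0,0,0,255,0.001,-0.001,0.085,0,0,0,255,0.001,-0.001,0.095,0,0,0,255,0.001,-0.001,0.101,0,0,0,255,0.001,-0.001,0.103,0,0,0,255,0.001,-0.001,0.103,0,0,0,255]}}

```text
t: 43.6
position: [0.615, -0.2304, 0.1981]
ee_rot: [[0.028, -1.0, -0.001], [-1.0, -0.028, -0.003], [0.003, 0.001, -1.0]]
ft_force: [-0.4, -0.3, -0.9]
opening: 0.389
```

```bash
python3 g.py; python3 v.py p2 wrist,0,0,640,480
```

```text
t 43.6 tcp [ 0.615  -0.2304  0.1981] yaw -88.4 open 34.2 F [-0.4 -0.3 -0.9] q6 1.13
wrist 1.25
```

View pics/p2_wrist.png

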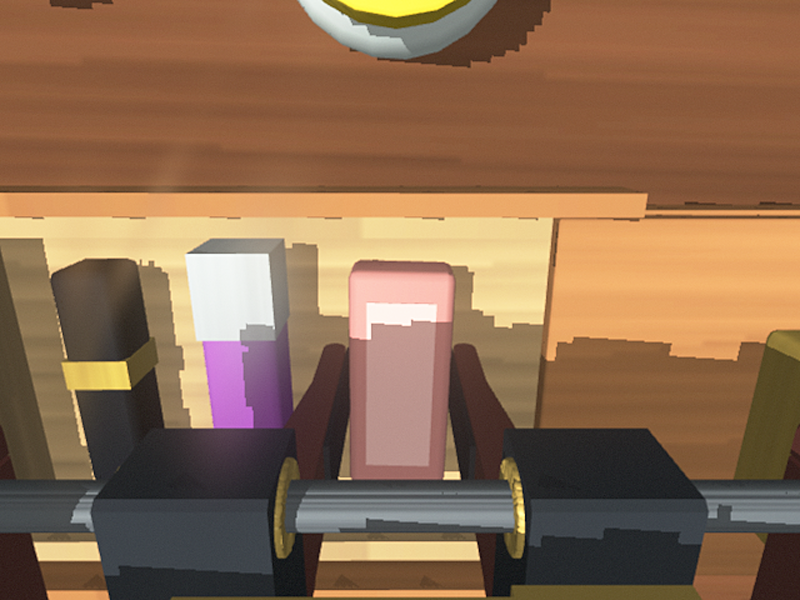

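{"fn": "arm_command", "kwargs": {"moves": [0,0,0.001,0,0,0,255,0,0,0.001,0,0,0,132,0,0,0.001,0,0,0,132,0,0,0.001,0,0,0,132,0,0,-0.01,0,0,0,132,0,0,-0.035,0,0,0,132,0,0,-0.065,0,0,0,140,0,0,-0.1,0,0,0,150,0,0,-0.12,0,0,0,150,0,0,-0.12,0,0,0,150,0,0,-0.12,0,0,0,150]}}

```text
t: 44.75
position: [0.6151, -0.23, 0.3176]
ee_rot: [[0.028, -1.0, -0.002], [-1.0, -0.028, -0.003], [0.003, 0.002, -1.0]]
ft_force: [0.9, 0.2, -0.2]
opening: 0.414
```

```bash
python3 g.py .6178 -.341 .10 -88.3;python3 v.py q2 wrist,0,0,640,480
```

```text
t 44.75 tcp [ 0.6151 -0.23    0.3176] yaw -88.4 open 36.4 F [ 0.9  0.2 -0.2] q6 1.13
[0.6178, -0.341, 0.1, -88.3] -> [0.111, 0.0003, 0.0359] [0.1, -0.17, -0.1]
wrist 1.25
```

View pics/q2_wrist.png

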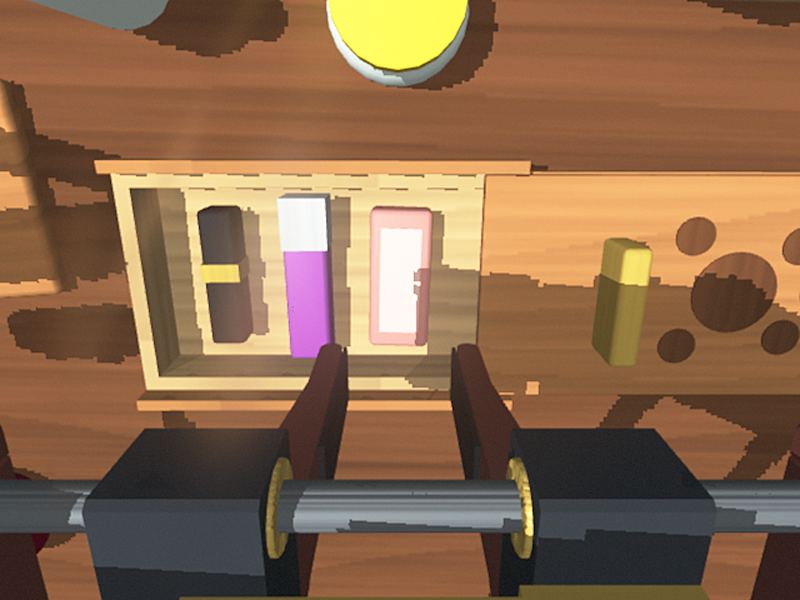

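{"fn": "arm_command", "kwargs": {"moves": [0.03,0,0,0,0,0,140,0.065,0,0,0,0,0,140,0.095,0,0,0,0,0,140,0.111,0,0,0,0,0,140,0.111,0,0,0,0,0,140,0.111,0,0.02,0,0,0,140,0.111,0,0.045,0,0,0,140,0.111,0,0.065,0,0,0,140,0.111,0,0.078,0,0,0,140,0.111,0,0.083,0,0,0,140,0.111,0,0.083,0,0,0,140]}}

```text
t: 45.9
position: [0.6181, -0.3404, 0.2341]
ee_rot: [[0.029, -1.0, -0.003], [-1.0, -0.029, -0.002], [0.002, 0.003, -1.0]]
ft_force: [-0.4, 0.4, -0.2]
opening: 0.45
```

```bash
python3 g.py .6126 -.156 .0515 -88.3;python3 v.py r2 wrist,0,0,640,480
```

```text
t 45.9 tcp [ 0.6181 -0.3404  0.2341] yaw -88.4 open 39.6 F [-0.4  0.4 -0.2] q6 0.99
[0.6126, -0.156, 0.0515, -88.3] -> [-0.1845, 0.0002, 0.0002] [0.19, -0.11, -0.06]
wrist 1.25
```

View pics/r2_wrist.png

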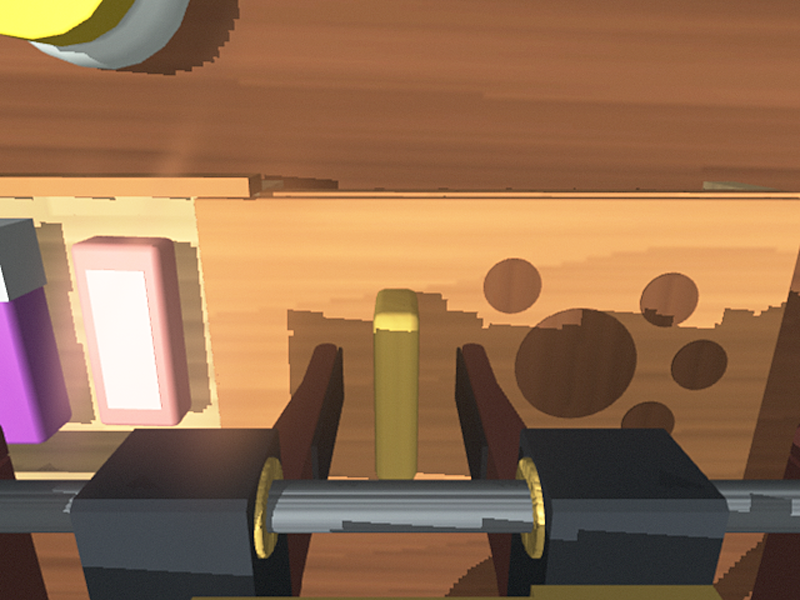

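{"fn": "arm_command", "kwargs": {"moves": [0,0,0,0,0,0,255,0,0,0,0,0,0,255,0,0,0,0,0,0,255,0,0,0,0,0,0,255,0,0,0,0,0,0,255,-0.01,0,0,0,0,0,255,-0.025,0,0,0,0,0,255,-0.045,0,0,0,0,0,255,-0.06,0,0,0,0,0,255,-0.07,0,0,0,0,0,255,-0.075,0,0,0,0,0,255,-0.075,0,0,0,0,0,255]}}

```text
t: 47.15
position: [0.6161, -0.2647, 0.2356]
ee_rot: [[0.029, -1.0, -0.001], [-1.0, -0.029, -0.002], [0.002, 0.001, -1.0]]
ft_force: [0.5, 1.2, 7.3]
opening: 0.155
```

```bash
python3 g.py .6126 -.156 .0515 -88.3;
```

```text
t 47.15 tcp [ 0.6161 -0.2647  0.2356] yaw -88.3 open 13.6 F [0.5 1.2 7.3] q6 1.09
[0.6126, -0.156, 0.0515, -88.3] -> [-0.1087, 0.0004, 0.0019] [0.07, -0.11, -0.03]
```

{"fn": "arm_command", "kwargs": {"moves": [-0.01,0,0,0,0,0,255,-0.025,0,0,0,0,0,255,-0.045,0,0,0,0,0,255,-0.065,0,0,0,0,0,255,-0.08,0,0,0,0,0,255,-0.09,0,0,0,0,0,255,-0.098,0,0,0,0,0,255,-0.103,0,0,0,0,0,255,-0.106,0,0,0,0,0,255,-0.106,0,0,0,0,0,255]}}

```text
t: 48.15
position: [0.6132, -0.1594, 0.2356]
ee_rot: [[0.029, -1.0, -0.0], [-1.0, -0.029, -0.003], [0.003, 0.0, -1.0]]
ft_force: [1.4, -0.2, 7.3]
opening: 0.155
```

```bash
python3 g.py; python3 v.py t2 wrist,0,0,640,480
```

```text
t 48.15 tcp [ 0.6132 -0.1594  0.2356] yaw -88.4 open 13.6 F [ 1.4 -0.2  7.3] q6 1.24
wrist 1.25
```

View pics/t2_wrist.png

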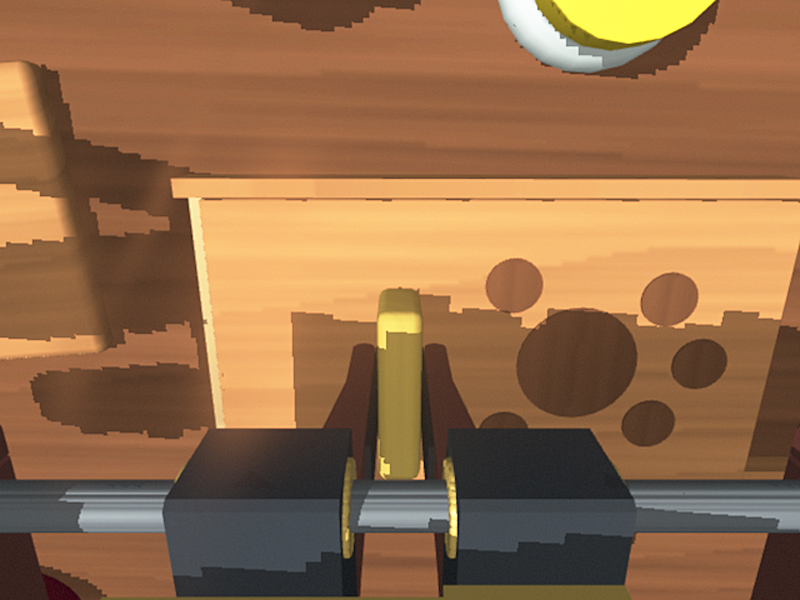

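Not at the stop yet: a strip of the end wall still shows. I'll keep pushing until the force rises.

{"fn": "arm_command", "kwargs": {"moves": [-0.001,0,0,0,0,0,255,-0.002,0,0,0,0,0,255,-0.003,0,0,0,0,0,255,-0.004,0,0,0,0,0,255,-0.005,0,0,0,0,0,255,-0.005,0,0,0,0,0,255]}}

```text
t: 48.8
position: [0.6131, -0.155, 0.2356]
ee_rot: [[0.028, -1.0, 0.0], [-1.0, -0.028, -0.003], [0.003, 0.0, -1.0]]
ft_force: [1.8, -1.8, 7.3]
opening: 0.157
```

{"fn": "arm_command", "kwargs": {"moves": [-0.001,0,0,0,0,0,255,-0.002,0,0,0,0,0,255,-0.003,0,0,0,0,0,255,-0.003,0,0,0,0,0,255]}}

```text
t: 49.2
position: [0.6129, -0.1535, 0.2356]
ee_rot: [[0.027, -1.0, 0.001], [-1.0, -0.027, -0.007], [0.007, -0.0, -1.0]]
ft_force: [2.5, -8.7, 5.7]
opening: 0.151
```

{"fn": "arm_command", "kwargs": {"moves": [-0.002,0,0,0,0,0,255,-0.003,0,0,0,0,0,255,-0.003,0,0,0,0,0,255]}}

```text
t: 49.5
position: [0.6128, -0.1526, 0.2356]
ee_rot: [[0.025, -1.0, 0.001], [-1.0, -0.025, -0.012], [0.012, -0.001, -1.0]]
ft_force: [3.4, -16.9, 3.6]
opening: 0.156
```

{"fn": "arm_command", "kwargs": {"moves": [0,0,0,0,0,0,200,0,0,0,0,0,0,150,0.001,0,0,0,0,0,150,0.003,0,0,0,0,0,150,0.004,0,0,0,0,0,150,0.004,0,-0.02,0,0,0,150,0.004,0,-0.05,0,0,0,150,0.004,0,-0.09,0,0,0,150,0.004,0,-0.13,0,0,0,150,0.004,0,-0.14,0,0,0,150,0.004,0,-0.14,0,0,0,150]}}

```text
t: 50.6
position: [0.6132, -0.1527, 0.3765]
ee_rot: [[0.028, -1.0, 0.002], [-1.0, -0.028, -0.004], [0.004, -0.002, -1.0]]
ft_force: [0.0, -0.6, 0.9]
opening: 0.408
```

```bash
python3 g.py; python3 v.py u2 wrist,0,0,640,480; python3 - <<'E'
from h import *
p=read_camera("wrist")
for m in mark_of(p,"cover_grip"): print(m["uv"],m["conf"],onz(p,m["uv"],.06).round(4))
E
```

```text
t 50.6 tcp [ 0.6132 -0.1527  0.3765] yaw -88.4 open 35.9 F [ 0.  -0.6  0.9] q6 1.24
wrist 1.25
[318.7, 214.1] 0.6 [ 0.6139 -0.1531  0.06  ]
```

View pics/u2_wrist.png

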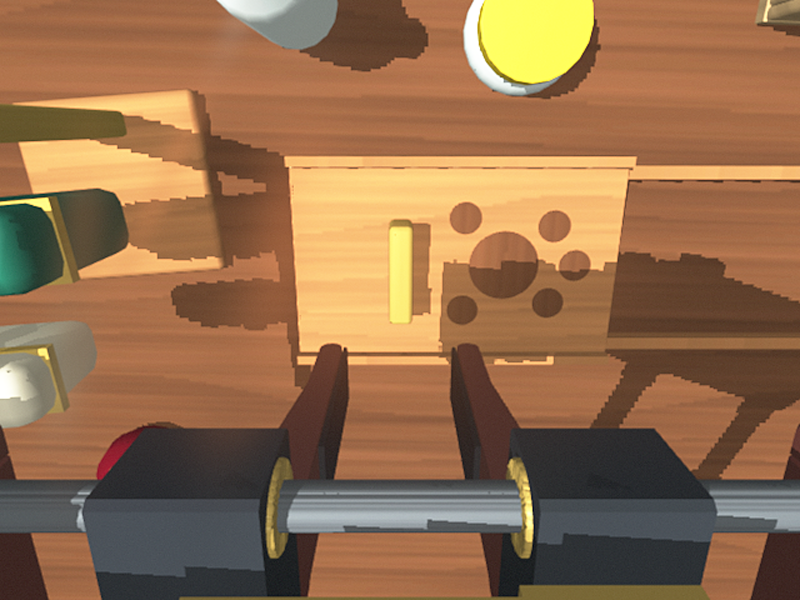

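```bash
python3 v.py fin scene,140,180,300,225 side,230,150,240,180
```

```text
scene 2.6666666666666665
side 3.3333333333333335
```

View pics/fin_scene.png

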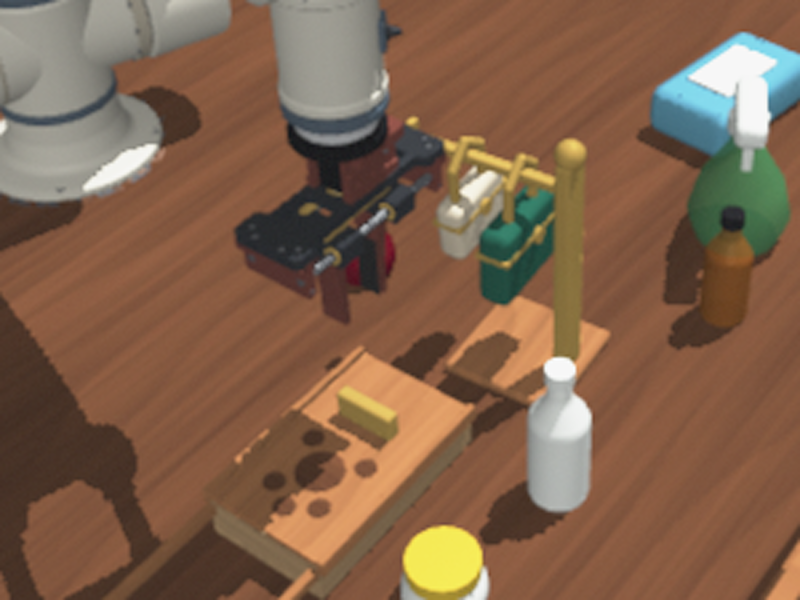

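View pics/fin_side.png

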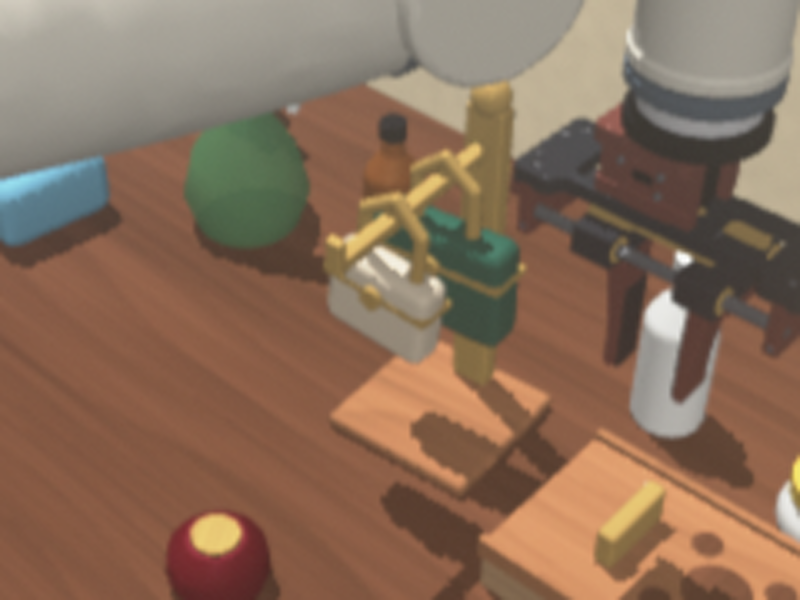

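Both bags hang on the hook with the medium nearest the post, the cover is shut, the other things are still in place, and the gripper is clear of everything. I'm handing in.

```bash
python3 -c "
from workcell import *
print(sign_off())"
```

```text
the job is handed in; nothing more can be done
None
```

The job is handed in at about 51 s of the 208 s allowed. Two bags were out (no large one): the medium green bag hangs nearest the post and the small cream bag in front of it. The lipstick, atomiser and compact were all out and lie flat in the case, with the cover slid fully shut over them.

**Last checks**
- **Bags:** the final scene and side pictures show both hanging free on the hook.
- **Case items:** before closing, the wrist view showed all three items flat inside the walls.
- **Cover:** I pushed it to its stop; the push reached 17 N and the fingertips stopped moving. Afterwards no gap showed at the end wall, and the grip measured y = -0.153 m, where I expected about -0.156 m.
- **Other objects:** the jars, bottles and wipes looked unmoved in the views I took; I did not re-measure them or see all of the balm jar in the final pictures.
- **Forces:** the highest wrist force I read at the end of a move was about 20 N.

**What disagreed along the way**
- The networks gave a few false detections early on. I resolved these by fitting the objects' known shapes to the pictures and checking with the wrist camera.
- The cover was first gripped about 8 mm higher than planned, because the reading I aimed from was taken before the arm had settled. The hold was still good.

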